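# Clamp a phone in the repair fixture with the eccentric

### The job

Lay the compact phone, still screen down, in the aluminium repair fixture, fully home against both long-side stops and the end stop. Then turn the eccentric clamp's grip clockwise until its lobe bears firmly on the phone's side, about 15 N: under 6 N the phone would slip, and over 30 N at any moment its frame would bend. Leave it clamped like that, let go, and leave everything else on the bench where it is.

Things in the scene. Friction and masses are not known exactly. Their poses are not given: they have to be found in the camera images.
- phone_center (a point): centre (half-way up) of the loose compact phone: a dark slab 128 mm long (its x), 62 mm wide (its y), 9 mm thick, about 0.16 kg, screen down on the bench; z is up. A flat camera square (under 2.5 mm high) with lenses is on the upper face. Either end may go to the end stop. The thicker grey power bank is not the phone
- nest (a point): where the phone's centre lies when home in the fixture, 18.5 mm above the bench (in y within 2 mm, as the side stops are set); phone's length along its x, width along its y (the fixture's axes), z up. The fixture is a fixed aluminium plate, top 14 mm above the bench, x -115 to 90, y -90 to 70 mm from here. At x = -40 to -6 mm both long sides of the phone are free for fingers; the -x end is open
- side_stops (a point): nominal face line of the two black long-side stop blocks (31 mm to +y of the nest), axes as the nest's. They are set by hand in slots: the true faces lie up to 1.8 mm either side of this, unmeasured. Faces look to -y; blocks cover x = -62 to -42 and 26 to 46 mm, 18 mm deep, tops 26 mm above the bench, nothing between them
- end_stop (a point): middle of the face of the black end stop (64 mm to +x of the nest), which looks to -x; axes as the nest's. The block is 34 mm wide (y), 18 mm deep, its top 26 mm above the bench
- cam_grip (a point): on the eccentric's vertical pivot, half-way up its black wing grip, 43 mm above the bench; in the nest's axes at x = 18, y = -51.6 mm. The grip is a bar 36 mm long (this frame's x), 12 mm thick (its y), 32 to 54 mm above the bench, one piece with the steel disc below. Open, the bar lies about along the phone's side; clamped, it stands across it, over the phone's edge
- cam_disc (a point): centre of the eccentric's steel disc with a white nylon sleeve: 20 mm radius, 15 to 26 mm above the bench, its centre 5.5 mm off the pivot towards -y of this frame (the lobe side, square to the grip bar). Open, it leaves 3.5 to 8 mm of play across the phone between disc and side stops; the phone lies clear of both with its centre 3.6 mm to -y of the nest
- cam (a joint): angle of the eccentric, rad: 0 open, growing clockwise from above to 2.7; starts at 0 to 0.3. On a phone against the side stops it begins to bear somewhere from 1.1 to 1.9 rad; then 0.01 rad adds roughly 1 to 2 N, so feel it. Free turning takes 0.14 N m (held still, about 0 may be read); clamping at 15 N takes about 0.3 N m in all. Its rubbing draws the phone towards the end stop. It stays where left
- power_bank: grey power bank, 104 x 72 x 18 mm, origin at its underside; leave it
- screw_dish: steel screw dish, 56 mm across, 12 mm high, origin at its underside, lying between the phone and the fixture; leave it
- spudger: black nylon pry stick, 120 mm long, on the bench beyond the fixture; leave it
- tweezers: steel tweezers, 125 mm long, on the bench to the right of the fixture; leave them
- screwdriver: screwdriver with a green handle, 150 mm long, left of the phone; leave it
- flux_bottle: white bottle, 38 mm across, 75 mm tall, at the far side; leave it
- brush: black brush, 150 mm long, beyond the fixture; leave it
There are look-alikes about, which are no part of the job. Of the things that look like the part that bears phone_center, take the one that is farthest to the robot's left at the start.

How it is judged:
By the outcome, as a careful person would: the job done as asked, in the order asked, and still so for the second after the job is handed in, with the robot touching nothing.
It also fails if it takes over 72 s, if anything falls off the work surface, if the arm or the gripper's body presses on something with over 40 N, if the wrist force passes 120 N, or if a joint passes its speed limit or range.

### The arm

A 6-joint arm with a two-finger parallel gripper is mounted at the origin on the work surface. World frame = base frame: x ahead of the robot, y to its left, z up, the work surface at z = 0. Lengths are in m, angles in rad, forces in N, time in s.
With the tool pointing down it reaches from about 0.35 to 0.775 m from the base axis. Payload 5.5 kg.
Tool frame: the origin (TCP) lies at the very end of the fingers, on their centre line; the grasp point (between the pads) lies 19 mm behind it; x points along the fingers, y is the direction in which the jaws open and shut, and the axes are right-handed (so a half turn about x gives the same grasp; the last joint's range is limited). The gripper opens to 85 mm and grips with 20 to 120 N. Pads are 22 mm wide; open, the fingers measure 114 mm over their backs; the gripper's body (76 mm by 85 mm) begins 54 mm behind the grasp point. The pads swing forward as they close: fully open they stand 13 mm farther back than shut.
Start: joints at [-1.388, 0.313, 0.046, 1.304, 0, 1.431], TCP at [0.182, -0.545, 0.2] pointing down, gripper open.
Joint ranges: [-2.76, 2.76], [-0.86, 1.69], [-1.03, 1.26], [-2.2, 2.34], [-1.47, 1.5], [-3.14, 3.14]. Speed limits (rad/s): [2.57, 2.57, 3.14, 3.14, 3.14, 3.14].

### API

Orientations are given as a unit quaternion [w, x, y, z].
In Python, from workcell import env gives the robot as it stands.
- The arm moves only by the tool drive_tool, never from a script. Its argument "plan" is a list that holds one entry, the list of rows, each a list of 7 numbers: the shift along the tool's x, y, z in cm, then the turn, a rotation vector about the tool's x, y, z in degrees, then the opening, from 0 (shut) to 1 (fully open). In form: [[[tx, ty, tz, wx, wy, wz, fingers], ...]]. A call has exactly 5 rows; each row shifts and turns the commanded pose from where the row before left it, along the tool's axes as they then stand; what a row does not reach is not made up. A row lasts 1/12 s, in which the tool goes at most 41.7 mm and 7.16 degrees, less where a joint would pass 70% of its speed; a pose out of reach is approached as far as the arm can. A call with a gripper value outside its range is refused whole. The fingers move at their own pace and stop on an object; "squeeze" is the grip in N (left out, the last holds). Time passes only in rows, so rows that do not move let the fingers close, or fill a call up. It gives the time, the measured TCP pose, the force and the opening at its end, in the units of the state.
- env.get_state(): the state, without advancing time (a new reading comes with each control period).
- env.read_camera(name): name is "scene" or "top" or "wrist"; returns the picture (384x512x3 uint8, red, green, blue); there is no depth.
- env.camera_model(name): a dict with "camera_matrix" (3x3 intrinsics, pixels), "camera_from_world" (4x4, takes a point from world to camera coordinates); the wrist camera has in their place "T_tool_cam" (4x4, takes a point from camera to tool coordinates, whose origin is the TCP and whose axes are the tool frame's). Camera axes: x right, y down, z forward; pixel columns grow to the right and rows downward; lengths in m; the calibration is good to about 2 mm. A picture is of the moment at which its call begins: read the wrist's pose just before it. camera_model takes no time and is no camera call.
- env.hand_in(): hands the job in, once; it reports no verdict.
The state is a dict: "clock": time; "joint_pos": joint angles; "qvel": joint speeds; "tau": joint torques, N m; "tcp_pos": TCP position; "orientation": TCP orientation; "wrist_force": force on the tool from outside, world axes, zero at the start; "ft_torque": the same for the moment, N m; "finger_gap": finger opening in m.
Only numpy, scipy, OpenCV 4.12 (cv2) and the standard library are available. Lean on these libraries where they do the work, as an engineer would, in place of code of your own. Each camera call takes 0.05 s, during which the arm holds its last target.

## Working session

There is one attempt and no reset: what is moved stays moved. The work goes in short steps, Python scripts to look and compute and a tool call to move; the robot and the scene stay as the last step left them, time stands still between calls to the robot, and variables do not carry over. Pictures are saved under pics/ and viewed, and the job is handed in when it is done.

Besides the shell and the picture viewer there is one more tool, called after "Emit:" as name([rows], argument=value, ...), one row to a line, values as JSON. drive_tool: Moves the arm, as the interface text tells. Its arguments: {"type":"object","properties":{"plan":{"type":"array","items":{"type":"array","items":{"type":"array","items":{"type":"number"}}}},"squeeze":{"type":"number"}},"required":["plan"]}

```bash
ls; mkdir -p pics; python3 - <<'E'
from workcell import env
import cv2,numpy as np
np.set_printoptions(precision=4,suppress=True)
for n in ["scene","top","wrist"]:
    im=env.read_camera(n); cv2.imwrite(f"pics/{n}0.png",cv2.cvtColor(im,cv2.COLOR_RGB2BGR))
    print(n,env.camera_model(n))
s=env.get_state()
for k,v in s.items(): print(k,v)
E
```

```text
pics
scene {'camera_matrix': array([[359.9728,   0.    , 253.6953],
       [  0.    , 359.9728, 183.5823],
       [  0.    ,   0.    ,   1.    ]]), 'camera_from_world': array([[ 0.7649,  0.6438, -0.0239, -0.4152],
       [ 0.3584, -0.4561, -0.8145, -0.1225],
       [-0.5353,  0.6144, -0.5796,  1.4114],
       [ 0.    ,  0.    ,  0.    ,  1.    ]])}
top {'camera_matrix': array([[416.1277,   0.    , 262.5905],
       [  0.    , 416.1277, 191.0675],
       [  0.    ,   0.    ,   1.    ]]), 'camera_from_world': array([[ 0.0284, -0.9992, -0.0286,  0.0276],
       [-0.9892, -0.024 , -0.1444,  0.5304],
       [ 0.1436,  0.0324, -0.9891,  1.037 ],
       [ 0.    ,  0.    ,  0.    ,  1.    ]])}
wrist {'camera_matrix': array([[308.9841,   0.    , 257.2295],
       [  0.    , 308.9841, 191.8474],
       [  0.    ,   0.    ,   1.    ]]), 'T_tool_cam': array([[-0.0005, -0.2913,  0.9566, -0.1749],
       [ 1.    , -0.0007,  0.0003, -0.0002],
       [ 0.0006,  0.9566,  0.2913, -0.0754],
       [ 0.    ,  0.    ,  0.    ,  1.    ]])}
clock 0.15
joint_pos [-1.3876  0.3138  0.0452  1.3036  0.      1.4312]
qvel [ 0.0018 -0.0022  0.0043 -0.0013 -0.0001  0.0007]
tau [  0.0019 -48.1065  29.8815   0.0139  -0.0002  -0.    ]
tcp_pos [ 0.1823 -0.5449  0.1989]
orientation [-0.1131 -0.6979 -0.1141  0.6979]
wrist_force [-0.5274 -0.1478  0.4273]
ft_torque [-0.0221 -0.0448 -0.0081]
finger_gap 0.08518349388908149
```

View pics/top0.png

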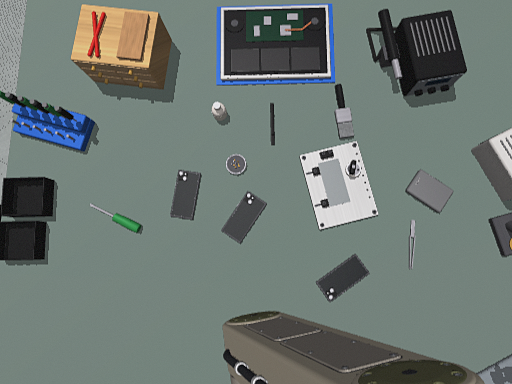

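View pics/scene0.png

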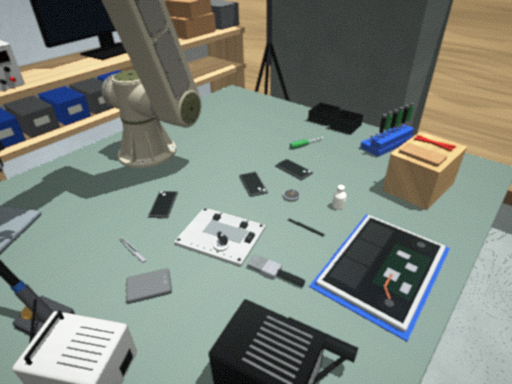

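View pics/wrist0.png

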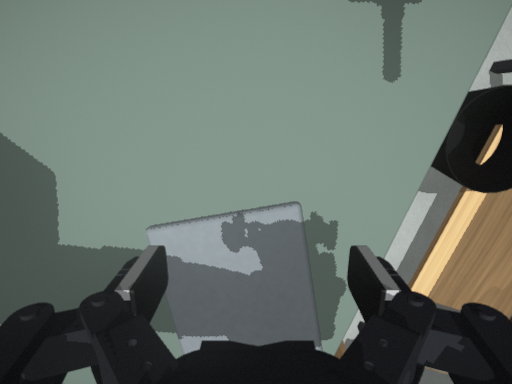

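The top view shows three dark phones at about (186,194), (245,217) and (342,278). The leftmost is (186,194), so that is the target. The fixture is at about (338,185). I'll zoom in.

```bash
python3 - <<'E'
import cv2
im=cv2.imread("pics/top0.png")
cv2.imwrite("pics/topA.png",cv2.resize(im[160:230,160:250],None,fx=8,fy=8,interpolation=cv2.INTER_CUBIC))
cv2.imwrite("pics/topB.png",cv2.resize(im[135:235,290:390],None,fx=6,fy=6,interpolation=cv2.INTER_CUBIC))
E
```

```text
(no output)
```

View pics/topA.png

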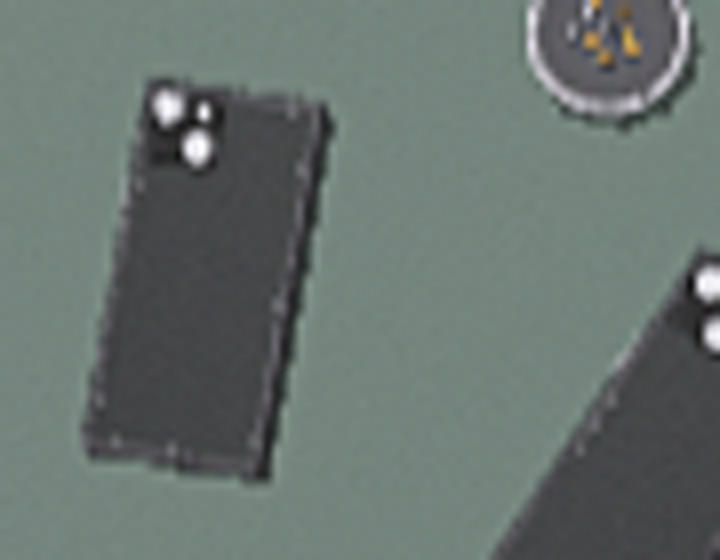

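View pics/topB.png

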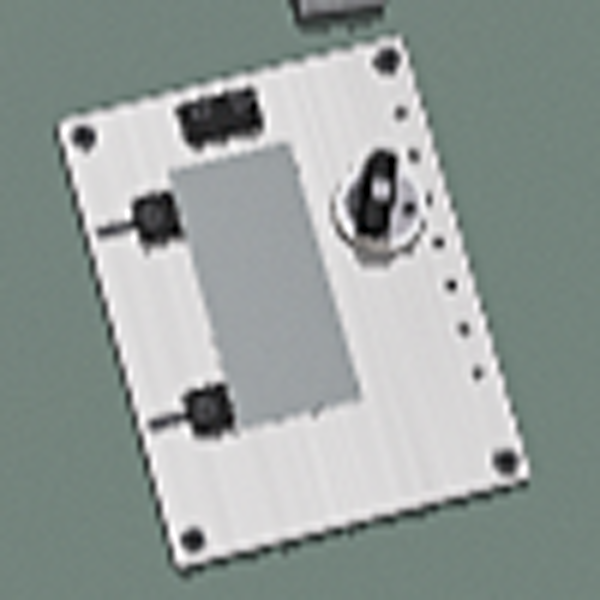

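```bash
cat > h.py <<'E'
import numpy as np,cv2
from scipy.spatial.transform import Rotation as R
from workcell import env
np.set_printoptions(precision=4,suppress=True)
def Tw(s):
    q=np.array(s["orientation"]); T=np.eye(4); T[:3,:3]=R.from_quat(q[[1,2,3,0]]).as_matrix(); T[:3,3]=s["tcp_pos"]; return T
def cam(name,s=None):
    m=env.camera_model(name); K=m["camera_matrix"]
    C=np.linalg.inv(m["camera_from_world"]) if name!="wrist" else Tw(s)@m["T_tool_cam"]
    return K,C
def back(K,C,uv,z):
    uv=np.atleast_2d(uv).astype(float); d=np.c_[(uv-[K[0,2],K[1,2]])/[K[0,0],K[1,1]],np.ones(len(uv))]@C[:3,:3].T
    o=C[:3,3]; return o+d*((z-o[2])/d[:,2])[:,None]
def proj(K,C,P):
    P=np.atleast_2d(P); c=(P-C[:3,3])@C[:3,:3]; return c[:,:2]/c[:,2:]*[K[0,0],K[1,1]]+[K[0,2],K[1,2]]
def yawxy(s):
    T=Tw(s); return T[:3,3],T[:3,:3]
def towards(s,target,ydir_yaw):
    """shift in tool axes (cm) & turn rotvec(deg) from measured pose to target TCP, pointing down, tool y along yaw (mod pi)"""
    T=Tw(s); sh=T[:3,:3].T@(np.array(target)-T[:3,3])*100
    best=None
    for k in (0,np.pi):
        a=ydir_yaw+k; x=np.array([0,0,-1.]); y=np.array([np.cos(a),np.sin(a),0]); z=np.cross(x,y)
        rv=np.degrees(R.from_matrix(T[:3,:3].T@np.c_[x,y,z]).as_rotvec())
        if best is None or np.linalg.norm(rv)<np.linalg.norm(best): best=rv
    return sh,best
def snap(n,f):
    s=env.get_state(); im=env.read_camera(n); cv2.imwrite("pics/"+f,cv2.cvtColor(im,cv2.COLOR_RGB2BGR)); return s
E
python3 - <<'E'
from h import *
K,C=cam("top")
f=lambda p,k,o:(np.array(p)+.5)/k-.5+o
ph=back(K,C,f([(148,80),(322,98),(262,475),(85,455)],8,[160,160]),0.009)
print("phone",ph, ph.mean(0)); 
for a,b in ((0,1),(1,2),(2,3),(3,0)): print(np.linalg.norm(ph[a]-ph[b]), np.degrees(np.arctan2(*(ph[a]-ph[b])[1::-1])))
fx=back(K,C,f([(60,125),(400,40),(528,475),(180,570)],6,[290,135]),0.014)
for a,b in ((0,1),(1,2),(2,3),(3,0)): print(np.linalg.norm(fx[a]-fx[b]), np.degrees(np.arctan2(*(fx[a]-fx[b])[1::-1])))
print(fx)
loc=np.array([(90,70),(90,-90),(-115,-90),(-115,70)])/1000
# rigid fit
A=loc-loc.mean(0);B=fx[:,:2]-fx[:,:2].mean(0)
U,S,V=np.linalg.svd(A.T@B); Rm=(U@V).T; t=fx[:,:2].mean(0)-Rm@loc.mean(0)
print("nest",t,np.degrees(np.arctan2(Rm[1,0],Rm[0,0])), (loc@Rm.T+t-fx[:,:2])*1000)
s=env.get_state();T=Tw(s);print(T)
E
```

```text
phone [[0.5868 0.272  0.009 ]
 [0.582  0.2128 0.009 ]
 [0.4548 0.2264 0.009 ]
 [0.4599 0.2857 0.009 ]] [0.5209 0.2492 0.009 ]
0.059374532328565974 85.34873582796875
0.12789227692748567 -6.080625553928341
0.05952343801318712 -94.89858517308127
0.12763921514603677 173.84992503696202
0.15639224024488615 105.60348332288328
0.2006528498985713 15.7464852999243
0.15676465834070188 -73.25156725371725
0.20378472868694542 -164.3516210493718
[[ 0.6317 -0.0537  0.014 ]
 [ 0.6738 -0.2043  0.014 ]
 [ 0.4807 -0.2588  0.014 ]
 [ 0.4355 -0.1087  0.014 ]]
nest [ 0.5647 -0.1433] 15.877700959826294 [[ 0.3971  2.3208]
 [ 2.1046 -0.9463]
 [-1.9515 -2.5778]
 [-0.5502  1.2033]]
[[-0.0002  0.3172 -0.9484  0.1823]
 [ 0.0014 -0.9484 -0.3172 -0.5449]
 [-1.     -0.0014 -0.0002  0.1989]
 [ 0.      0.      0.      1.    ]]
```

```bash
cat >> h.py <<'E'
def plan(target,yawdeg,N,turn=None,grip=1.0,s=None,down=True):
    """rows to move to TCP target, with tool y yaw; turn=total rotation about tool x deg (+cw)"""
    s=s or env.get_state(); T=Tw(s); p=T[:3,3].copy()
    sh,rv=towards(s,target,np.radians(yawdeg))
    if turn is None: turn=rv[0]
    y=T[:3,1]; a=np.arctan2(y[1],y[0]); 
    rows=[];dp=(np.array(target)-p)/N; per=round(turn/N,2)
    q=p.copy(); Rm=T[:3,:3].copy()
    for i in range(N):
        d=np.round(Rm.T@(p+dp*(i+1)-q)*100,2); q=q+Rm@d/100
        w=np.array([per,0,0]); 
        if i==0: w=np.round([per,rv[1] if abs(rv[0])<170 else 0,rv[2] if abs(rv[0])<170 else 0],2)
        Rm=Rm@R.from_rotvec(np.radians(w)).as_matrix()
        rows.append([float(v) for v in d]+[float(v) for v in w]+[grip])
    print("turn",turn,"sh",sh,"rv",rv)
    for i in range(0,N,5): print(str([rows[i:i+5]]).replace(" ","").replace("-0.0,","0,").replace(".0,",",").replace("0.0","0.0"))
    return rows
E
python3 - <<'E'
from h import *
plan([0.488,-0.165,0.2],106,25,turn=-177.5)
E
```

```text
turn -177.5 sh [ -0.0632 -26.3287 -41.0374] rv [ 2.4935 -0.0109  0.0817]
[[[0,-1.05,-1.64,-7.1,-0.01,0.08,1.0],[-0.01,-0.85,-1.76,-7.1,0,0,1.0],[0,-0.61,-1.85,-7.1,0,0,1.0],[0,-0.39,-1.91,-7.1,0,0,1.0],[-0.01,-0.14,-1.95,-7.1,0,0,1.0]]]
[[[0,0.09,-1.95,-7.1,0,0,1.0],[-0.01,0.34,-1.92,-7.1,0,0,1.0],[0,0.57,-1.86,-7.1,0,0,1.0],[-0.01,0.79,-1.78,-7.1,0,0,1.0],[0,1.02,-1.67,-7.1,0,0,1.0]]]
[[[0,1.2,-1.53,-7.1,0,0,1.0],[-0.01,1.39,-1.37,-7.1,0,0,1.0],[0,1.55,-1.18,-7.1,0,0,1.0],[-0.01,1.68,-0.99,-7.1,0,0,1.0],[0,1.8,-0.77,-7.1,0,0,1.0]]]
[[[0,1.87,-0.55,-7.1,0,0,1.0],[-0.01,1.92,-0.3,-7.1,0,0,1.0],[0,1.95,-0.07,-7.1,0,0,1.0],[-0.01,1.95,0.17,-7.1,0,0,1.0],[0,1.9,0.42,-7.1,0,0,1.0]]]
[[[-0.01,1.84,0.64,-7.1,0,0,1.0],[0,1.75,0.87,-7.1,0,0,1.0],[0,1.63,1.08,-7.1,0,0,1.0],[-0.01,1.48,1.27,-7.1,0,0,1.0],[0,1.31,1.44,-7.1,0,0,1.0]]]
```

Emit:
drive_tool([
  [[0,-1.05,-1.64,-7.1,0,0,1],[0,-0.85,-1.76,-7.1,0,0,1],[0,-0.6,-1.85,-7.1,0,0,1],[0,-0.4,-1.9,-7.1,0,0,1],[0,-0.15,-1.95,-7.1,0,0,1]],
])

```text
clock: 0.57
tcp_pos: [0.2438, -0.4685, 0.1992]
orientation: [0.323, 0.629, 0.323, -0.629]
wrist_force: [-0.2, 1.1, -0.3]
finger_gap: 0.085
```

Emit:
drive_tool([
  [[0,0.1,-1.95,-7.1,0,0,1],[0,0.35,-1.9,-7.1,0,0,1],[0,0.55,-1.85,-7.1,0,0,1],[0,0.8,-1.8,-7.1,0,0,1],[0,1.0,-1.65,-7.1,0,0,1]],
])

```text
clock: 0.98
tcp_pos: [0.3047, -0.3927, 0.1994]
orientation: [0.499, 0.501, 0.499, -0.501]
wrist_force: [0.8, -0.5, -0.2]
finger_gap: 0.0855
```

Emit:
drive_tool([
  [[0,1.2,-1.5,-7.1,0,0,1],[0,1.4,-1.35,-7.1,0,0,1],[0,1.55,-1.2,-7.1,0,0,1],[0,1.7,-1.0,-7.1,0,0,1],[0,1.8,-0.75,-7.1,0,0,1]],
])

```text
clock: 1.4
tcp_pos: [0.3661, -0.317, 0.1994]
orientation: [0.628, 0.325, 0.628, -0.325]
wrist_force: [0.0, -0.6, 0.0]
finger_gap: 0.0854
```

Emit:
drive_tool([
  [[0,1.85,-0.55,-7.1,0,0,1],[0,1.9,-0.3,-7.1,0,0,1],[0,1.95,-0.05,-7.1,0,0,1],[0,1.95,0.2,-7.1,0,0,1],[0,1.9,0.4,-7.1,0,0,1]],
])

```text
clock: 1.82
tcp_pos: [0.4272, -0.2416, 0.1994]
orientation: [0.697, 0.118, 0.697, -0.118]
wrist_force: [-0.4, -0.3, -0.2]
finger_gap: 0.0853
```

Emit:
drive_tool([
  [[0,1.85,0.65,-7.1,0,0,1],[0,1.75,0.85,-7.1,0,0,1],[0,1.65,1.1,-7.1,0,0,1],[0,1.5,1.25,-7.1,0,0,1],[0,1.3,1.45,-7.1,0,0,1]],
])

```text
clock: 2.23
tcp_pos: [0.4883, -0.1652, 0.1993]
orientation: [0.7, -0.1, 0.7, 0.101]
wrist_force: [0.4, -0.1, 0.3]
finger_gap: 0.0854
```

```bash
python3 - <<'E'
from h import *
s=snap("wrist","w1.png"); print(Tw(s),s["qvel"],s["clock"],s["joint_pos"])
E
```

```text
[[-0.0005 -0.2815  0.9596  0.4883]
 [ 0.0002  0.9596  0.2815 -0.1652]
 [-1.      0.0003 -0.0004  0.1993]
 [ 0.      0.      0.      1.    ]] [ 0.4533  0.1521  0.1907  0.0335 -0.002  -1.0238] 2.2333 [-0.482   0.1983 -0.1064  1.2666 -0.0001 -0.7673]
```

View pics/w1.png

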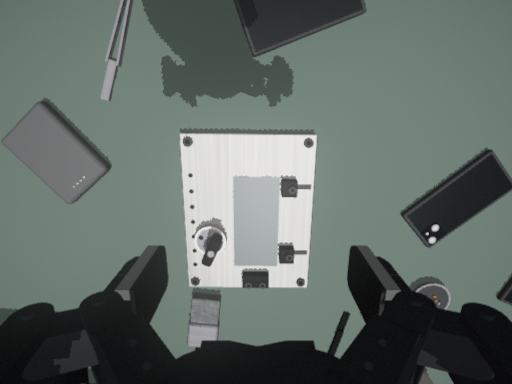

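The fixture is fully visible. The end stop is at (256,279), the side stops at (289,187) and (287,252), and the cam at (211,241). I'll take a settled picture and fit the plate.

```bash
cat > fit.py <<'E'
from h import *
s=snap("wrist","w2.png"); print(s["qvel"],s["clock"])
np.save("w2.npy",np.r_[s["tcp_pos"],s["orientation"]])
im=cv2.imread("pics/w2.png"); 
g=cv2.cvtColor(im,cv2.COLOR_BGR2GRAY); m=(g>150).astype(np.uint8); m[:100]=0;m[320:]=0
n,l,st,_=cv2.connectedComponentsWithStats(m); i=1+np.argmax(st[1:,4]); print(st[i])
cs,_=cv2.findContours((l==i).astype(np.uint8),cv2.RETR_EXTERNAL,cv2.CHAIN_APPROX_NONE); c=max(cs,key=len)
ap=cv2.approxPolyDP(cv2.convexHull(c),4,True)[:,0]; print(ap)
K,C=cam("wrist",s); print(back(K,C,ap,0.014))
cv2.imwrite("pics/w2z.png",cv2.resize(im[120:300,170:330],None,fx=3.3*1.0,fy=3.3,interpolation=cv2.INTER_CUBIC))
E
python3 fit.py
```

```text
[-0.0445 -0.0138 -0.0232  0.0049 -0.0245  0.1922] 2.2833
[  178   130   138   157 17554]
[[178 131]
 [315 133]
 [304 286]
 [187 284]]
[[ 0.4814 -0.2604  0.014 ]
 [ 0.4381 -0.1088  0.014 ]
 [ 0.6338 -0.0537  0.014 ]
 [ 0.676  -0.205   0.014 ]]
```

View pics/w2z.png

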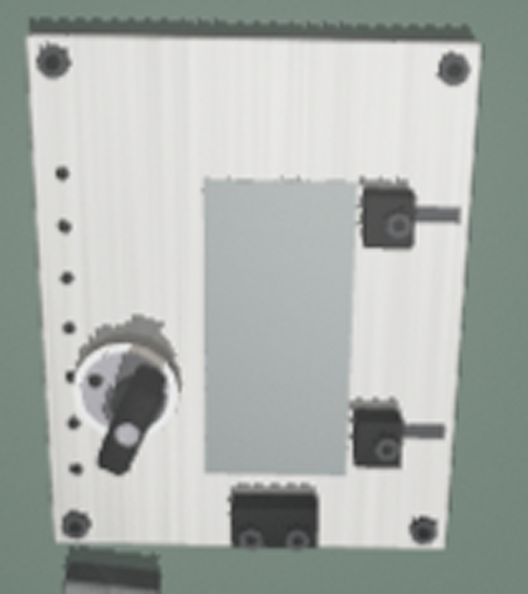

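```bash
cat > fit2.py <<'E'
from h import *
v=np.load("w2.npy"); s=dict(tcp_pos=v[:3],orientation=v[3:]); K,C=cam("wrist",s)
f=lambda p:(np.array(p,float)+.5)/3.3-.5+[170,120]
loc=np.array([(90,70),(90,-90),(-115,-90),(-115,70)])/1000
w=back(K,C,f([(444,548),(55,543),(28,36),(481,43)]),0.014)[:,:2]
def rig(loc,w):
    A=loc-loc.mean(0);B=w-w.mean(0);U,S,V=np.linalg.svd(A.T@B);Rm=(U@V).T
    return Rm,w.mean(0)-Rm@loc.mean(0)
Rm,t=rig(loc,w); print("nest",t,np.degrees(np.arctan2(Rm[1,0],Rm[0,0]))); print(((w-t)@Rm-loc)*1e3)
L=lambda p,z:(back(K,C,f(p),z)[:,:2]-t)@Rm*1e3
print("pad",L([(205,182),(357,182),(347,474),(206,472)],.014))
print("end stop top face edge",L([(233,494),(317,494)],.026), "bottom",L([(233,488),(317,488)],.014))
print("side stop near faces (top edge, z26)",L([(363,191),(364,247),(353,408),(355,466)],.026))
print("stop outer",L([(412,190),(413,247),(400,408),(401,465)],.026))
print("bar ends z54",L([(152,375),(112,465),(127,433)],.054))
print("disc top rim L/R",L([(76,385),(180,385)],.026))
E
python3 fit2.py
```

```text
nest [ 0.5664 -0.144 ] 15.728461250377823
[[-1.133  -1.0644]
 [-0.6902  0.7132]
 [ 1.1402  1.2514]
 [ 0.6831 -0.9002]]
pad [[-62.6943 -27.4638]
 [-63.6885  27.7245]
 [ 55.6687  28.2575]
 [ 55.766  -27.7608]]
end stop top face edge [[ 58.2236 -16.4167]
 [ 57.6497  16.0562]] bottom [[ 62.7606 -17.0256]
 [ 62.1679  16.5015]]
side stop near faces (top edge, z26) [[-63.4157  29.071 ]
 [-42.7643  30.245 ]
 [ 20.7771  28.6332]
 [ 45.2423  30.2962]]
stop outer [[-64.0888  46.2989]
 [-43.0791  47.7832]
 [ 20.4628  46.312 ]
 [ 44.5005  47.9007]]
bar ends z54 [[ -4.3451 -42.8269]
 [ 30.489  -57.6374]
 [ 17.87   -52.0032]]
disc top rim L/R [[ 13.1575 -75.1184]
 [ 12.4665 -36.3017]]
```

```bash
python3 - <<'E'
from h import *
plan([0.44,0.257,0.15],84.5,15)
E
```

```text
turn 21.778197582659732 sh [ 4.9519 41.81    7.1084] rv [21.7782 -0.0015 -0.0375]
[[[0.33,2.79,0.47,1.45,0,-0.04,1.0],[0.33,2.8,0.41,1.45,0,0,1.0],[0.33,2.8,0.33,1.45,0,0,1.0],[0.32,2.82,0.26,1.45,0,0,1.0],[0.33,2.82,0.19,1.45,0,0,1.0]]]
[[[0.33,2.83,0.12,1.45,0,0,1.0],[0.33,2.82,0.05,1.45,0,0,1.0],[0.33,2.83,-0.03,1.45,0,0,1.0],[0.33,2.83,-0.1,1.45,0,0,1.0],[0.32,2.82,-0.16,1.45,0,0,1.0]]]
[[[0.33,2.82,-0.24,1.45,0,0,1.0],[0.33,2.81,-0.31,1.45,0,0,1.0],[0.33,2.8,-0.38,1.45,0,0,1.0],[0.33,2.79,-0.46,1.45,0,0,1.0],[0.32,2.78,-0.52,1.45,0,0,1.0]]]
```

Emit:
drive_tool([
  [[0.33,2.8,0.47,1.45,0,0,1],[0.33,2.8,0.4,1.45,0,0,1],[0.33,2.8,0.33,1.45,0,0,1],[0.33,2.8,0.26,1.45,0,0,1],[0.33,2.8,0.19,1.45,0,0,1]],
])

```text
clock: 2.75
tcp_pos: [0.4715, -0.0255, 0.1827]
orientation: [0.705, -0.052, 0.705, 0.052]
wrist_force: [-0.1, 0.1, 0.1]
finger_gap: 0.0856
```

Emit:
drive_tool([
  [[0.33,2.8,0.12,1.45,0,0,1],[0.33,2.8,0.05,1.45,0,0,1],[0.33,2.8,-0.03,1.45,0,0,1],[0.33,2.8,-0.1,1.45,0,0,1],[0.33,2.8,-0.16,1.45,0,0,1]],
])

```text
clock: 3.17
tcp_pos: [0.4562, 0.1138, 0.1663]
orientation: [0.707, -0.008, 0.707, 0.007]
wrist_force: [0.3, 0.1, -0.1]
finger_gap: 0.0856
```

Emit:
drive_tool([
  [[0.33,2.8,-0.24,1.45,0,0,1],[0.33,2.8,-0.31,1.45,0,0,1],[0.33,2.8,-0.38,1.45,0,0,1],[0.33,2.8,-0.46,1.45,0,0,1],[0.33,2.8,-0.52,1.45,0,0,1]],
])

```text
clock: 3.58
tcp_pos: [0.4408, 0.2543, 0.1498]
orientation: [0.706, 0.037, 0.706, -0.037]
wrist_force: [-0.2, 1.0, 0.2]
finger_gap: 0.0857
```

```bash
python3 - <<'E'
from h import *
env.read_camera("wrist")
s=snap("wrist","w3.png"); print(Tw(s),s["qvel"],s["clock"])
np.save("w3.npy",np.r_[s["tcp_pos"],s["orientation"]])
E
```

```text
[[-0.001   0.1024  0.9947  0.4401]
 [ 0.0025  0.9947 -0.1024  0.2583]
 [-1.      0.0024 -0.0012  0.1491]
 [ 0.      0.      0.      1.    ]] [-0.0632 -0.0217 -0.031   0.0229 -0.0345 -0.1807] 3.6333
```

View pics/w3.png

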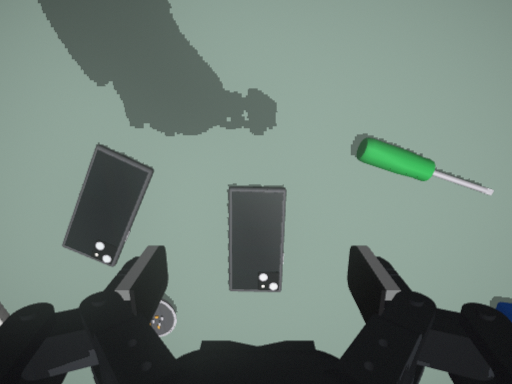

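The phone's corners are at about (229,186), (286,186), (281,292) and (230,291). Next I'll refine them.

```bash
python3 - <<'E'
import cv2
im=cv2.imread("pics/w3.png")
cv2.imwrite("pics/w3z.png",cv2.resize(im[175:305,215:300],None,fx=4.6,fy=4.6,interpolation=cv2.INTER_CUBIC))
E
```

```text
(no output)
```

View pics/w3z.png

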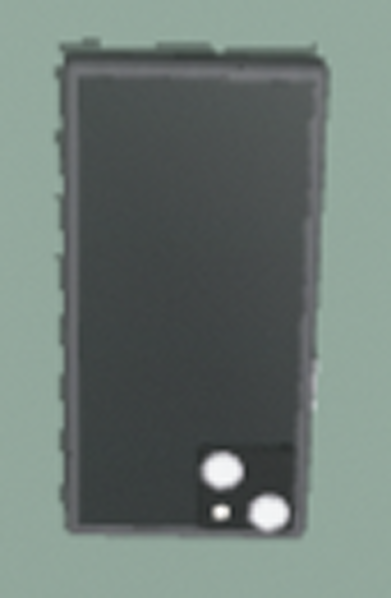

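```bash
python3 - <<'E'
from h import *
v=np.load("w3.npy"); s=dict(tcp_pos=v[:3],orientation=v[3:]); K,C=cam("wrist",s)
f=lambda p:(np.array(p,float)+.5)/4.6-.5+[215,175]
w=back(K,C,f([(68,70),(327,70),(303,538),(68,534)]),0.009); print(w,w.mean(0))
for a,b in ((0,1),(1,2),(2,3),(3,0)): print(np.linalg.norm(w[a]-w[b]), np.degrees(np.arctan2(*(w[a]-w[b])[1::-1])))
E
```

```text
[[0.4573 0.2276 0.009 ]
 [0.4635 0.2872 0.009 ]
 [0.5879 0.2715 0.009 ]
 [0.5804 0.2116 0.009 ]] [0.5223 0.2495 0.009 ]
0.05988455986814405 -95.94612716374384
0.1253999950680132 172.80159051966385
0.06033180430007344 82.88104449125709
0.1241757570591856 -7.411345217896049
```

```bash
python3 - <<'E'
from h import *
v=np.load("w3.npy"); s=dict(tcp_pos=v[:3],orientation=v[3:]); K,C=cam("wrist",s); T=Tw(s)
for d in (0,.006,.013,.02):
  P=np.array([[-d,y,z] for y in(-.0427,.0427) for z in(-.011,.011)]); print(d,proj(K,C,P@T[:3,:3].T+T[:3,3]).round(0).tolist())
plan([0.4987,0.2522,0.06],83.3,5)
E
```

```text
0 [[185.0, 206.0], [188.0, 240.0], [327.0, 206.0], [325.0, 240.0]]
0.006 [[183.0, 210.0], [185.0, 244.0], [330.0, 210.0], [327.0, 244.0]]
0.013 [[180.0, 214.0], [183.0, 250.0], [333.0, 214.0], [330.0, 249.0]]
0.02 [[177.0, 219.0], [180.0, 255.0], [336.0, 219.0], [333.0, 255.0]]
turn 1.0075203537446455 sh [8.9243 0.1969 5.8548] rv [ 1.0075 -0.0571 -0.0082]
[[[1.78,0.04,1.17,0.2,-0.06,-0.01,1.0],[1.79,0.04,1.17,0.2,0,0,1.0],[1.79,0.05,1.17,0.2,0,0,1.0],[1.78,0.05,1.17,0.2,0,0,1.0],[1.79,0.06,1.17,0.2,0,0,1.0]]]
```

```bash
python3 - <<'E'
import cv2
im=cv2.imread("pics/w3.png")
cv2.imwrite("pics/w3f.png",cv2.resize(im[220:384,90:430],None,fx=2.3,fy=2.3,interpolation=cv2.INTER_CUBIC))
E
```

```text
(no output)
```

View pics/w3f.png

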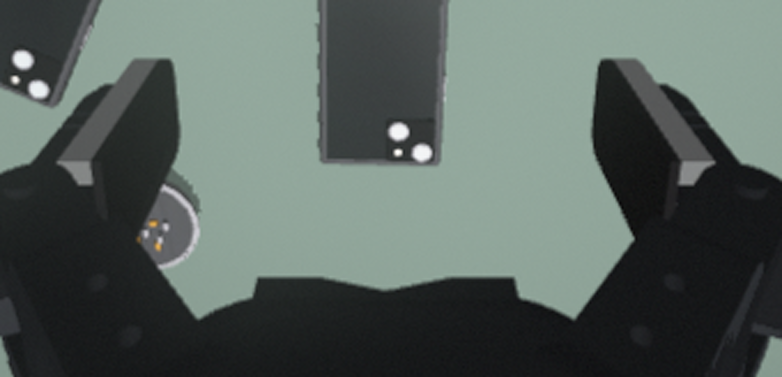

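Emit:
drive_tool([
  [[1.78,0.04,1.17,0.2,0,0,1],[1.78,0.04,1.17,0.2,0,0,1],[1.78,0.05,1.17,0.2,0,0,1],[1.78,0.05,1.17,0.2,0,0,1],[1.78,0.05,1.17,0.2,0,0,1]],
])

```text
clock: 4.1
tcp_pos: [0.5002, 0.2483, 0.0602]
orientation: [0.706, 0.042, 0.706, -0.043]
wrist_force: [0.9, 0.7, 0.0]
finger_gap: 0.0853
```

```bash
python3 - <<'E'
from h import *
env.read_camera("wrist")
s=snap("wrist","w4.png"); snap("scene","s4.png"); print(Tw(s))
np.save("w4.npy",np.r_[s["tcp_pos"],s["orientation"]])
K,C=cam("scene"); T=Tw(s); print(proj(K,C,T[:3,3]),proj(K,C,T[:3,3]+[0,0,.013]),proj(K,C,[.5215,.2495,.0045]))
im=cv2.imread("pics/s4.png"); cv2.imwrite("pics/s4z.png",cv2.resize(im[90:200,220:360],None,fx=5,fy=5,interpolation=cv2.INTER_CUBIC))
E
```

```text
[[-0.0025  0.1216  0.9926  0.5007]
 [-0.0021  0.9926 -0.1216  0.2474]
 [-1.     -0.0024 -0.0022  0.0568]
 [ 0.      0.      0.      1.    ]]
[[289.5314 154.4472]] [[289.6573 151.235 ]] [[294.1443 168.6839]]
```

View pics/w4.png

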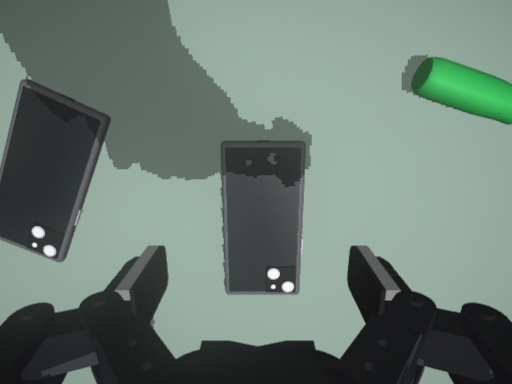

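View pics/s4z.png

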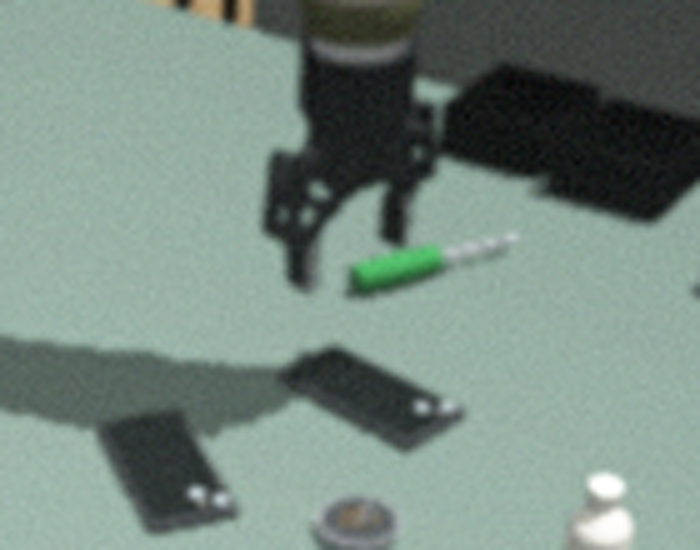

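```bash
python3 - <<'E'
from h import *
plan([0.4987,0.2522,0.013],83.3,5)
E
```

```text
turn -0.21883147716400936 sh [ 4.6629  0.4267 -0.0465] rv [-0.2188 -0.1876  0.115 ]
[[[0.93,0.09,-0.01,-0.04,-0.19,0.11,1.0],[0.94,0.08,-0.01,-0.04,0,0,1.0],[0.93,0.08,-0.01,-0.04,0,0,1.0],[0.93,0.09,-0.02,-0.04,0,0,1.0],[0.93,0.08,-0.01,-0.04,0,0,1.0]]]
```

Emit:
drive_tool([
  [[1.1,0.1,0,0,-0.15,0.1,1],[1.1,0.1,0,0,0,0,1],[1.1,0.1,0,0,0,0,1],[1.0,0.1,0,0,0,0,1],[0.3,0,0,0,0,0,1]],
])

```text
clock: 4.67
tcp_pos: [0.4988, 0.2535, 0.0135]
orientation: [0.706, 0.042, 0.706, -0.041]
wrist_force: [-0.1, -0.8, 0.5]
finger_gap: 0.0853
```

```bash
python3 - <<'E'
from h import *
env.read_camera("wrist")
s=snap("wrist","w5.png"); snap("scene","s5.png"); print(Tw(s),s["wrist_force"])
np.save("w5.npy",np.r_[s["tcp_pos"],s["orientation"]])
K,C=cam("scene"); T=Tw(s); print((proj(K,C,T[:3,3])-[220,90])*5)
im=cv2.imread("pics/s5.png"); cv2.imwrite("pics/s5z.png",cv2.resize(im[90:200,220:360],None,fx=5,fy=5,interpolation=cv2.INTER_CUBIC))
E
```

```text
[[ 0.0002  0.1175  0.9931  0.4987]
 [ 0.0004  0.9931 -0.1175  0.2535]
 [-1.      0.0004  0.0001  0.0135]
 [ 0.      0.      0.      1.    ]] [-0.1182  0.8681 -0.5258]
[[348.2768 369.9203]]
```

View pics/w5.png

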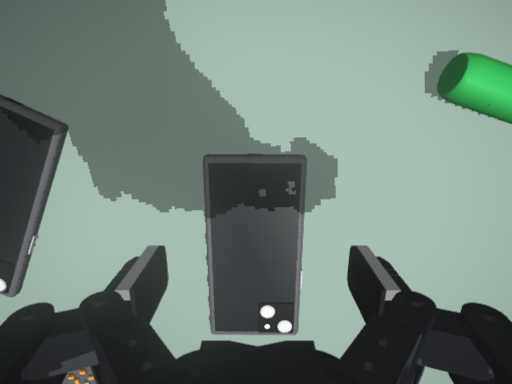

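View pics/s5z.png

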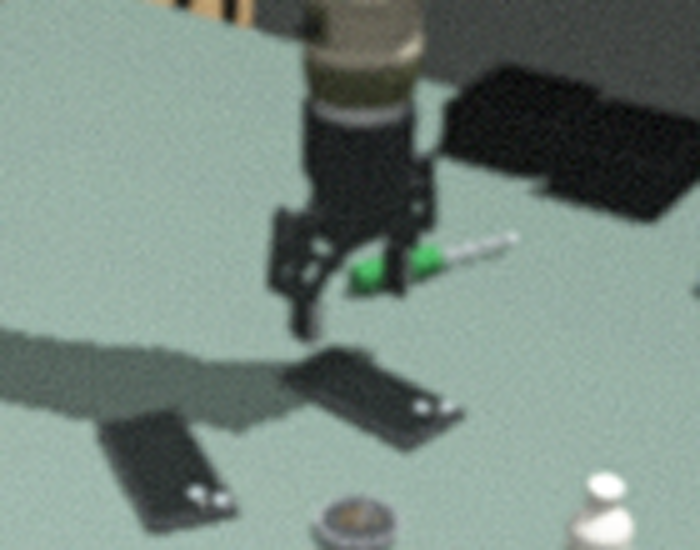

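The scene and wrist views agree that the open fingertips sit about 45 mm behind the reported TCP, not 13 mm. I'll go down in steps, checking force and picture.

Emit:
drive_tool([
  [[0.7,0,0,0,0,0,1],[0.7,0,0,0,0,0,1],[0.7,0,0,0,0,0,1],[0.4,0,0,0,0,0,1],[0,0,0,0,0,0,1]],
])

```text
clock: 5.23
tcp_pos: [0.4992, 0.2535, -0.0113]
orientation: [0.706, 0.042, 0.706, -0.041]
wrist_force: [-0.8, -0.2, -0.4]
finger_gap: 0.0856
```

```bash
python3 - <<'E'
from h import *
s=snap("wrist","w6.png"); snap("scene","s6.png"); print(Tw(s)[:3,3],s["wrist_force"])
K,C=cam("scene"); T=Tw(s); print((proj(K,C,T[:3,3])-[250,120])*8)
im=cv2.imread("pics/s6.png"); cv2.imwrite("pics/s6z.png",cv2.resize(im[120:190,250:350],None,fx=8,fy=8,interpolation=cv2.INTER_CUBIC))
E
```

```text
[ 0.4992  0.2535 -0.0113] [-0.7659 -0.1867 -0.4126]
[[316.2009 398.4069]]
```

View pics/w6.png

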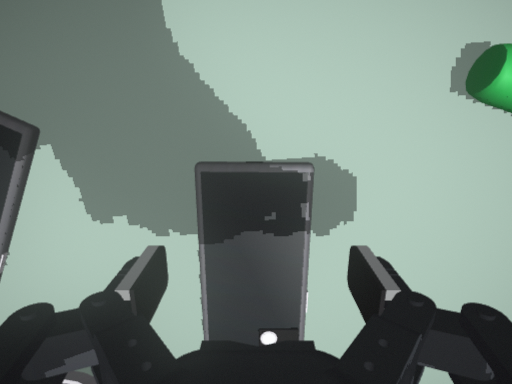

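View pics/s6z.png

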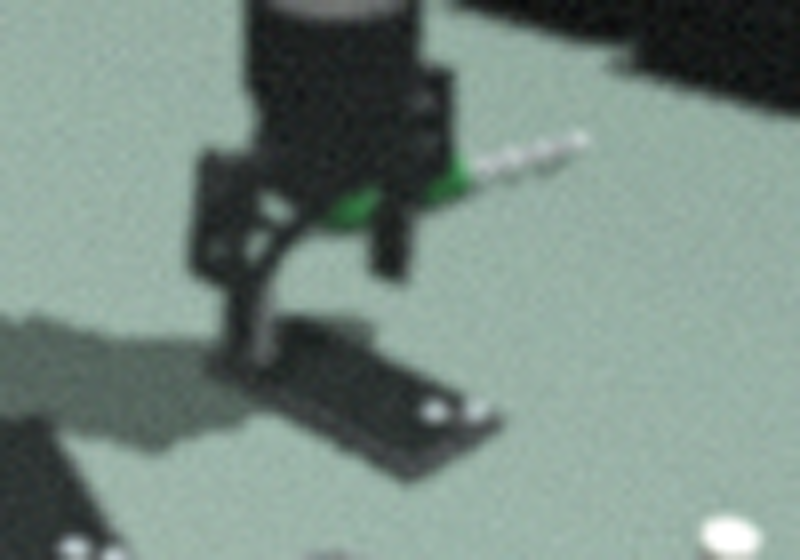

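Emit:
drive_tool([
  [[0.3,-0.1,0,0,0,0,0.84],[0.3,-0.07,0,0,0,0,0.84],[0.2,0,0,0,0,0,0.84],[0,0,0,0,0,0,0.84],[0,0,0,0,0,0,0.84]],
], squeeze=25)

```text
clock: 5.75
tcp_pos: [0.4999, 0.2521, -0.0181]
orientation: [0.707, 0.042, 0.705, -0.041]
wrist_force: [-0.6, 1.0, 0.3]
finger_gap: 0.0718
```

Emit:
drive_tool([
  [[0.2,0,0,0,0,0,0.84],[0.1,0,0,0,0,0,0.84],[0.1,0,0,0,0,0,0.84],[0,0,0,0,0,0,0.84],[0,0,0,0,0,0,0.84]],
])

```text
clock: 6.17
tcp_pos: [0.5, 0.2522, -0.022]
orientation: [0.707, 0.042, 0.705, -0.041]
wrist_force: [1.0, -0.3, -0.6]
finger_gap: 0.0719
```

```bash
python3 - <<'E'
from h import *
s=snap("wrist","w7.png"); snap("scene","s7.png"); print(Tw(s)[:3,3],s["wrist_force"])
im=cv2.imread("pics/s7.png"); cv2.imwrite("pics/s7z.png",cv2.resize(im[120:190,250:350],None,fx=8,fy=8,interpolation=cv2.INTER_CUBIC))
E
```

```text
[ 0.5     0.2522 -0.022 ] [ 0.9576 -0.3127 -0.6319]
```

View pics/w7.png

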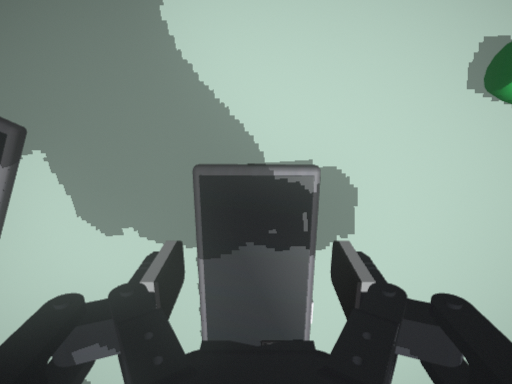

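View pics/s7z.png

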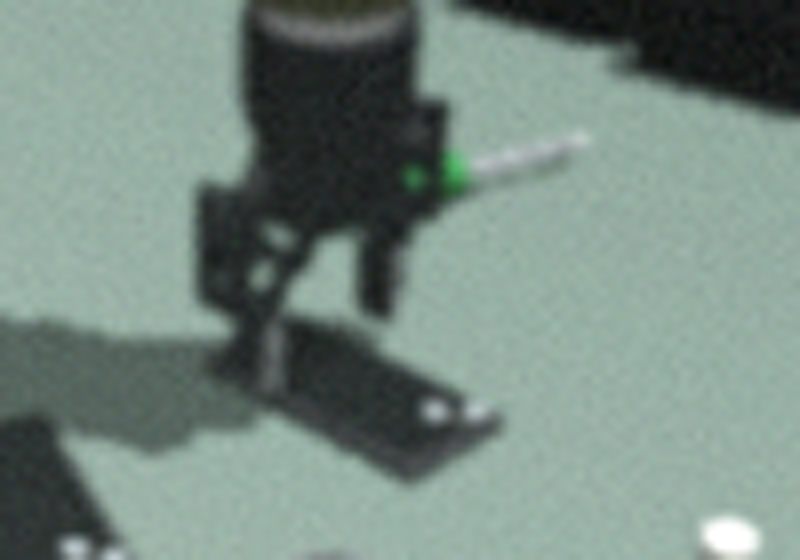

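Jaws are centred on the phone, with the pads at 183 and 332 and the phone spanning 195–319. I'm stepping down to feel for the bench.

Emit:
drive_tool([
  [[0.1,0,0,0,0,0,0.84],[0.1,0,0,0,0,0,0.84],[0.1,0,0,0,0,0,0.84],[0.1,0,0,0,0,0,0.84],[0,0,0,0,0,0,0.84]],
])

```text
clock: 6.68
tcp_pos: [0.4999, 0.2521, -0.0262]
orientation: [0.707, 0.042, 0.705, -0.041]
wrist_force: [0.1, -0.3, -1.1]
finger_gap: 0.0719
```

Emit:
drive_tool([
  [[0.1,0,0,0,0,0,0.84],[0.1,0,0,0,0,0,0.84],[0.1,0,0,0,0,0,0.84],[0,0,0,0,0,0,0.84],[0,0,0,0,0,0,0.84]],
])

```text
clock: 7.1
tcp_pos: [0.5, 0.2522, -0.029]
orientation: [0.707, 0.042, 0.705, -0.041]
wrist_force: [-0.4, 0.0, 0.1]
finger_gap: 0.0715
```

Emit:
drive_tool([
  [[0.1,0,0,0,0,0,0.84],[0.1,0,0,0,0,0,0.84],[0,0,0,0,0,0,0.84],[0,0,0,0,0,0,0.84],[0,0,0,0,0,0,0.84]],
])

```text
clock: 7.52
tcp_pos: [0.5001, 0.2522, -0.031]
orientation: [0.707, 0.042, 0.705, -0.041]
wrist_force: [0.5, -0.5, -0.5]
finger_gap: 0.0716
```

Emit:
drive_tool([
  [[0.1,0,0,0,0,0,0.84],[0.1,0,0,0,0,0,0.84],[0,0,0,0,0,0,0.84],[0,0,0,0,0,0,0.84],[0,0,0,0,0,0,0.84]],
])

```text
clock: 7.93
tcp_pos: [0.5001, 0.2522, -0.033]
orientation: [0.707, 0.042, 0.705, -0.041]
wrist_force: [-0.1, -0.4, -0.4]
finger_gap: 0.0718
```

```bash
python3 - <<'E'
from h import *
s=snap("scene","s8.png"); print(Tw(s)[:3,3],s["wrist_force"])
im=cv2.imread("pics/s8.png"); cv2.imwrite("pics/s8z.png",cv2.resize(im[120:190,250:350],None,fx=8,fy=8,interpolation=cv2.INTER_CUBIC))
E
```

```text
[ 0.5001  0.2522 -0.033 ] [-0.1319 -0.3902 -0.4131]
```

View pics/s8z.png

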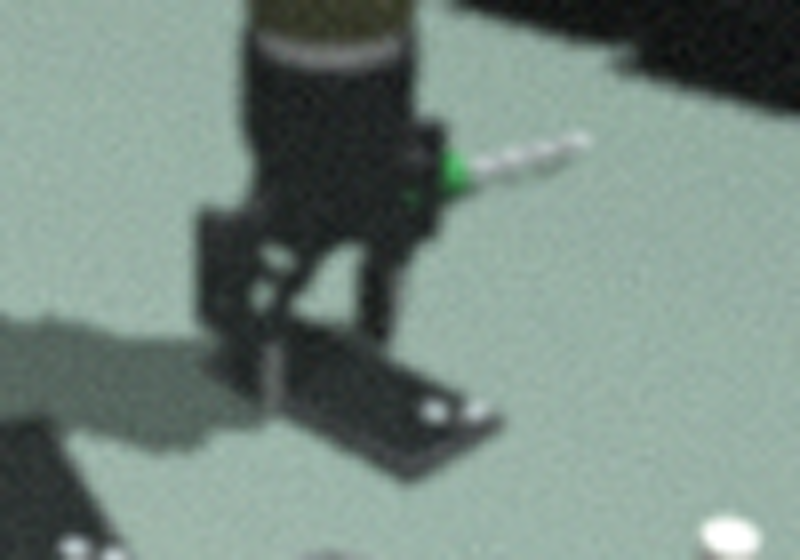

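Emit:
drive_tool([
  [[0.1,0,0,0,0,0,0.84],[0.1,0,0,0,0,0,0.84],[0,0,0,0,0,0,0.84],[0,0,0,0,0,0,0.84],[0,0,0,0,0,0,0.84]],
])

```text
clock: 8.4
tcp_pos: [0.5001, 0.2522, -0.035]
orientation: [0.707, 0.042, 0.705, -0.041]
wrist_force: [0.3, 0.3, 0.2]
finger_gap: 0.0718
```

Emit:
drive_tool([
  [[0.1,0,0,0,0,0,0.84],[0.05,0,0,0,0,0,0.84],[0,0,0,0,0,0,0.84],[0,0,0,0,0,0,0.84],[0,0,0,0,0,0,0.84]],
])

```text
clock: 8.82
tcp_pos: [0.5001, 0.2522, -0.0365]
orientation: [0.707, 0.042, 0.705, -0.041]
wrist_force: [0.2, 0.3, 0.7]
finger_gap: 0.0717
```

Emit:
drive_tool([
  [[0.1,0,0,0,0,0,0.84],[0.05,0,0,0,0,0,0.84],[0,0,0,0,0,0,0.84],[0,0,0,0,0,0,0.84],[0,0,0,0,0,0,0.84]],
])

```text
clock: 9.23
tcp_pos: [0.5001, 0.2522, -0.038]
orientation: [0.707, 0.042, 0.705, -0.041]
wrist_force: [0.3, 1.0, 0.2]
finger_gap: 0.0718
```

Emit:
drive_tool([
  [[0.1,0,0,0,0,0,0.84],[0.05,0,0,0,0,0,0.84],[0,0,0,0,0,0,0.84],[0,0,0,0,0,0,0.84],[0,0,0,0,0,0,0.84]],
])

```text
clock: 9.65
tcp_pos: [0.5001, 0.2522, -0.0395]
orientation: [0.707, 0.042, 0.705, -0.041]
wrist_force: [-0.1, -0.7, -0.1]
finger_gap: 0.0716
```

Emit:
drive_tool([
  [[0.1,0,0,0,0,0,0.84],[0.05,0,0,0,0,0,0.84],[0,0,0,0,0,0,0.84],[0,0,0,0,0,0,0.84],[0,0,0,0,0,0,0.84]],
])

```text
clock: 10.07
tcp_pos: [0.5003, 0.2522, -0.0399]
orientation: [0.707, 0.042, 0.705, -0.041]
wrist_force: [-1.7, 0.3, 8.4]
finger_gap: 0.0718
```

```bash
python3 - <<'E'
from h import *
s=snap("wrist","w9.png");s=snap("scene","s9.png"); print(Tw(s)[:3,3],s["wrist_force"])
im=cv2.imread("pics/s9.png"); cv2.imwrite("pics/s9z.png",cv2.resize(im[120:190,250:350],None,fx=8,fy=8,interpolation=cv2.INTER_CUBIC))
E
```

```text
[ 0.5003  0.2522 -0.0399] [-2.314   0.0371  8.7591]
```

View pics/s9z.png

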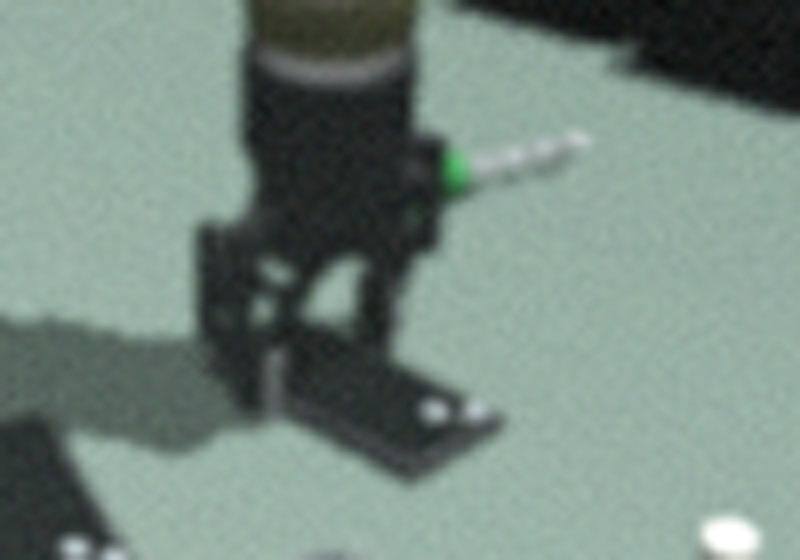

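View pics/w9.png

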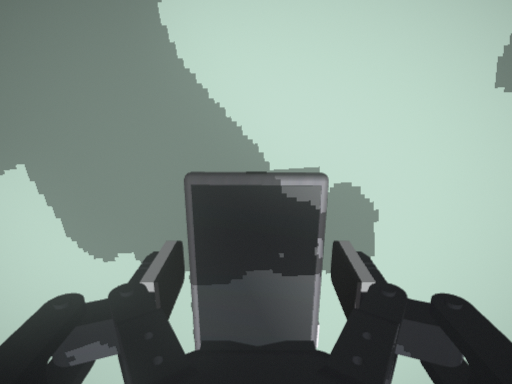

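The bench is at reported z = -0.0398 for a 72 mm gap, so the true tip is about 32 mm behind the reported TCP, plus the swing. I'll raise 4 mm, then close.

Emit:
drive_tool([
  [[-0.2,0,0,0,0,0,0.84],[-0.2,0,0,0,0,0,0.84],[-0.05,0,0,0,0,0,0.6],[0,0,0,0,0,0,0.6],[0,0,0,0,0,0,0.6]],
], squeeze=30)

```text
clock: 10.58
tcp_pos: [0.5005, 0.2523, -0.0359]
orientation: [0.707, 0.042, 0.705, -0.041]
wrist_force: [-0.7, -0.1, 6.0]
finger_gap: 0.0612
```

Emit:
drive_tool([
  [[0,0,0,0,0,0,0.6],[0,0,0,0,0,0,0.6],[0,0,0,0,0,0,0.6],[0,0,0,0,0,0,0.6],[0,0,0,0,0,0,0.6]],
], squeeze=30)

```text
clock: 11.0
tcp_pos: [0.5004, 0.2523, -0.0359]
orientation: [0.707, 0.042, 0.705, -0.041]
wrist_force: [-0.3, 0.1, 5.4]
finger_gap: 0.0607
```

Emit:
drive_tool([
  [[-0.3,0,0,0,0,0,0.55],[-0.7,0,0,0,0,0,0.55],[-1.5,0,0,0,0,0,0.55],[-2.0,0,0,0,0,0,0.55],[-2.0,0,0,0,0,0,0.55]],
])

```text
clock: 11.42
tcp_pos: [0.4989, 0.2518, 0.0287]
orientation: [0.706, 0.042, 0.706, -0.041]
wrist_force: [0.5, 1.0, -1.2]
finger_gap: 0.0612
```

Emit:
drive_tool([
  [[-1.5,0,0,0,0,0,0.55],[-0.5,0,0,0,0,0,0.55],[0,0,0,0,0,0,0.55],[0,0,0,0,0,0,0.55],[0,0,0,0,0,0,0.55]],
])

```text
clock: 11.83
tcp_pos: [0.4989, 0.2517, 0.0473]
orientation: [0.706, 0.042, 0.706, -0.041]
wrist_force: [-0.7, 0.8, -1.9]
finger_gap: 0.0611
```

```bash
python3 - <<'E'
from h import *
s=snap("wrist","w10.png");print(Tw(s),s["wrist_force"],s["ft_torque"]);np.save("w10.npy",np.r_[s["tcp_pos"],s["orientation"]]);s=snap("scene","s10.png"); 
im=cv2.imread("pics/s10.png"); cv2.imwrite("pics/s10z.png",cv2.resize(im[100:190,240:360],None,fx=6,fy=6,interpolation=cv2.INTER_CUBIC))
E
```

```text
[[ 0.0007  0.1176  0.9931  0.4989]
 [ 0.0006  0.9931 -0.1176  0.2517]
 [-1.      0.0007  0.0007  0.0473]
 [ 0.      0.      0.      1.    ]] [-0.724   0.8205 -1.882 ] [0.0001 0.0076 0.0205]
```

View pics/s10z.png

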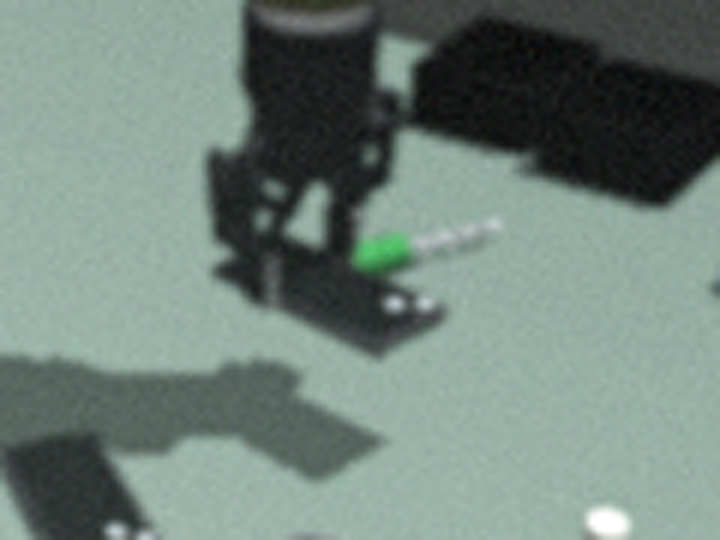

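View pics/w10.png

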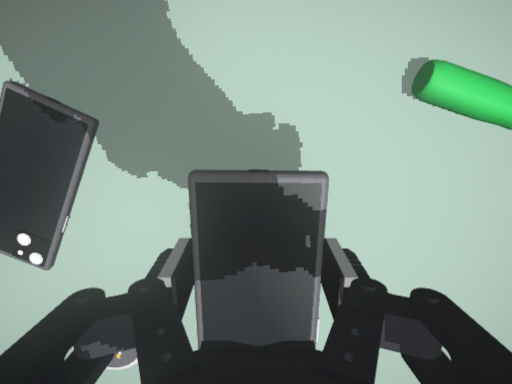

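```bash
python3 - <<'E'
from h import *
v=np.load("w10.npy"); s=dict(tcp_pos=v[:3],orientation=v[3:]); K,C=cam("wrist",s); T=Tw(s)
w=back(K,C,[(189,177),(328,177),(259,177)],.0473+.045)
print((w-T[:3,3])@T[:3,:3])
# left / right edges yaw check
w=back(K,C,[(190,185),(199,330),(327,185),(319,330)],.0923); l=(w-T[:3,3])@T[:3,:3]; print(l)
off=0.021
yaw=15.7; a=np.radians(yaw); ex=np.array([np.cos(a),np.sin(a)]);ey=np.array([-ex[1],ex[0]]); n=np.array([.566,-.144])
t=n+ex*(-.010-off)+ey*(-.0036); print(t)
plan([*t,0.09],105.7,20)
E
```

```text
[[-0.045  -0.0289 -0.0405]
 [-0.045   0.0312 -0.0404]
 [-0.045   0.0014 -0.0405]]
[[-0.045  -0.0287 -0.0369]
 [-0.045  -0.0291  0.0397]
 [-0.045   0.031  -0.0368]
 [-0.0449  0.032   0.0398]]
[ 0.5371 -0.1559]
turn -22.45474268937837 sh [ -4.2983 -40.0202   8.5997] rv [-22.4547   0.0265  -0.0282]
[[[-0.21,-2,0.43,-1.12,0.03,-0.03,1.0],[-0.22,-2.01,0.39,-1.12,0,0,1.0],[-0.21,-2.02,0.35,-1.12,0,0,1.0],[-0.22,-2.02,0.31,-1.12,0,0,1.0],[-0.21,-2.03,0.28,-1.12,0,0,1.0]]]
[[[-0.22,-2.03,0.23,-1.12,0,0,1.0],[-0.21,-2.04,0.19,-1.12,0,0,1.0],[-0.21,-2.04,0.15,-1.12,0,0,1.0],[-0.22,-2.04,0.12,-1.12,0,0,1.0],[-0.21,-2.05,0.07,-1.12,0,0,1.0]]]
[[[-0.22,-2.05,0.03,-1.12,0,0,1.0],[-0.21,-2.04,0,-1.12,0,0,1.0],[-0.21,-2.05,-0.05,-1.12,0,0,1.0],[-0.22,-2.04,-0.09,-1.12,0,0,1.0],[-0.21,-2.05,-0.12,-1.12,0,0,1.0]]]
[[[-0.22,-2.04,-0.17,-1.12,0,0,1.0],[-0.21,-2.03,-0.21,-1.12,0,0,1.0],[-0.21,-2.03,-0.24,-1.12,0,0,1.0],[-0.22,-2.03,-0.29,-1.12,0,0,1.0],[-0.21,-2.02,-0.33,-1.12,0,0,1.0]]]
```

Emit:
drive_tool([
  [[-0.2,-2,0.43,-1.12,0,0,0.55],[-0.2,-2,0.39,-1.12,0,0,0.55],[-0.2,-2,0.35,-1.12,0,0,0.55],[-0.2,-2,0.31,-1.12,0,0,0.55],[-0.2,-2,0.28,-1.12,0,0,0.55]],
])

```text
clock: 12.35
tcp_pos: [0.5088, 0.15, 0.0576]
orientation: [0.707, 0.007, 0.707, -0.006]
wrist_force: [0.8, -0.8, -1.1]
finger_gap: 0.0607
```

Emit:
drive_tool([
  [[-0.2,-2.05,0.23,-1.12,0,0,0.55],[-0.2,-2.05,0.19,-1.12,0,0,0.55],[-0.2,-2.05,0.15,-1.12,0,0,0.55],[-0.2,-2.05,0.12,-1.12,0,0,0.55],[-0.2,-2.05,0.07,-1.12,0,0,0.55]],
])

```text
clock: 12.77
tcp_pos: [0.5184, 0.0476, 0.0675]
orientation: [0.707, -0.027, 0.706, 0.028]
wrist_force: [0.4, 0.2, -1.0]
finger_gap: 0.0611
```

Emit:
drive_tool([
  [[-0.2,-2.05,0.03,-1.12,0,0,0.55],[-0.2,-2.05,0,-1.12,0,0,0.55],[-0.2,-2.05,-0.05,-1.12,0,0,0.55],[-0.2,-2.05,-0.09,-1.12,0,0,0.55],[-0.2,-2.05,-0.12,-1.12,0,0,0.55]],
])

```text
clock: 13.18
tcp_pos: [0.528, -0.0544, 0.0774]
orientation: [0.705, -0.062, 0.704, 0.063]
wrist_force: [0.4, 0.3, -1.8]
finger_gap: 0.0611
```

Emit:
drive_tool([
  [[-0.2,-2,-0.17,-1.12,0,0,0.55],[-0.2,-2,-0.21,-1.12,0,0,0.55],[-0.2,-2,-0.24,-1.12,0,0,0.55],[-0.2,-2,-0.29,-1.12,0,0,0.55],[-0.2,-2,-0.33,-1.12,0,0,0.55]],
])

```text
clock: 13.6
tcp_pos: [0.5372, -0.1547, 0.0872]
orientation: [0.701, -0.096, 0.7, 0.097]
wrist_force: [-0.7, 0.1, -1.6]
finger_gap: 0.0606
```

Emit:
drive_tool([
  [[0,0,0,0,0,0,0.55],[0,0,0,0,0,0,0.55],[0,0,0,0,0,0,0.55],[0,0,0,0,0,0,0.55],[0,0,0,0,0,0,0.55]],
])

```text
clock: 14.02
tcp_pos: [0.5374, -0.1529, 0.0878]
orientation: [0.701, -0.096, 0.7, 0.097]
wrist_force: [0.8, -0.2, -1.8]
finger_gap: 0.0612
```

```bash
cat >> h.py <<'E'
NY=15.7; NP=np.array([.566,-.144])
def nest(p,yaw=NY,n=NP):
    a=np.radians(yaw); ex=np.array([np.cos(a),np.sin(a)]);ey=np.array([-ex[1],ex[0]]); d=np.atleast_2d(p)[:,:2]-n; return np.c_[d@ex,d@ey]*1e3
def fromnest(x,y,yaw=NY,n=NP):
    a=np.radians(yaw); ex=np.array([np.cos(a),np.sin(a)]);ey=np.array([-ex[1],ex[0]]); return n+ex*x/1e3+ey*y/1e3
E
python3 - <<'E'
from h import *
s=snap("wrist","w11.png"); T=Tw(s); print(T); print(nest(T[:3,3]), s["clock"])
print(towards(s,[*fromnest(-31.5,-3.6),.09],np.radians(105.7)))
s=snap("top","t11.png")
im=cv2.imread("pics/t11.png"); cv2.imwrite("pics/t11z.png",cv2.resize(im[120:250,280:400],None,fx=4.6,fy=4.6,interpolation=cv2.INTER_CUBIC))
E
```

```text
[[ 0.002  -0.2707  0.9627  0.5374]
 [ 0.0018  0.9627  0.2707 -0.1529]
 [-1.      0.0012  0.0024  0.0878]
 [ 0.      0.      0.      1.    ]]
[[-29.9227  -0.8413]] 14.0167
(array([-0.2243, -0.2756, -0.1572]), array([ 0.0074,  0.1375, -0.0699]))
```

View pics/w11.png

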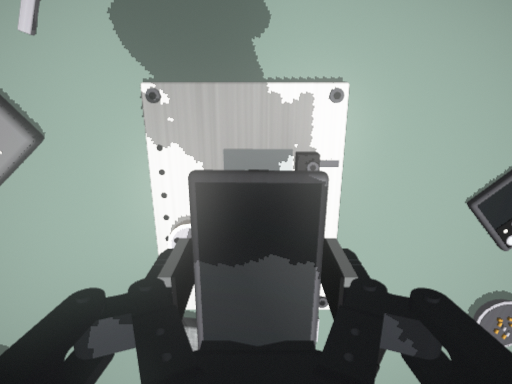

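View pics/t11z.png

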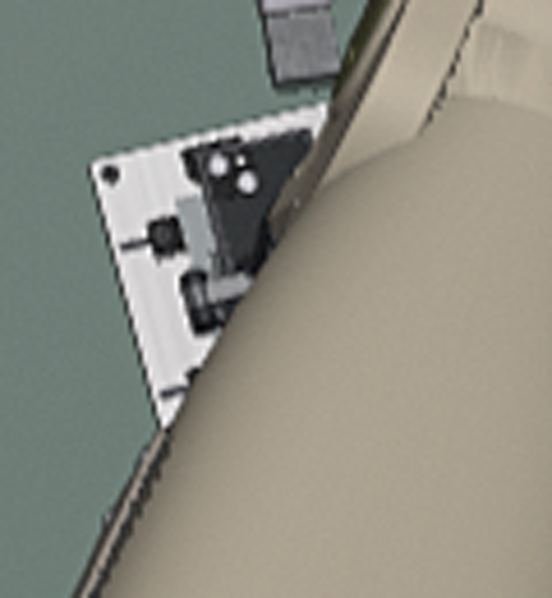

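Emit:
drive_tool([
  [[2,-0.06,-0.04,0,0.14,-0.07,0.55],[2.4,-0.06,-0.04,0,0,0,0.55],[2.4,-0.06,-0.04,0,0,0,0.55],[1.8,-0.06,0,0,0,0,0.55],[0.8,-0.04,0,0,0,0,0.55]],
])

```text
clock: 14.53
tcp_pos: [0.5357, -0.1557, -0.0084]
orientation: [0.7, -0.096, 0.701, 0.097]
wrist_force: [-0.6, -0.1, -1.3]
finger_gap: 0.0612
```

```bash
python3 - <<'E'
from h import *
env.read_camera("wrist")
s=snap("wrist","w12.png"); T=Tw(s); print(T); print(nest(T[:3,3]), s["clock"],s["wrist_force"])
np.save("w12.npy",np.r_[s["tcp_pos"],s["orientation"]])
im=cv2.imread("pics/w12.png"); cv2.imwrite("pics/w12z.png",cv2.resize(im[120:310,140:370],None,fx=3.1,fy=3.1,interpolation=cv2.INTER_CUBIC))
E
```

```text
[[-0.0036 -0.2701  0.9628  0.5354]
 [ 0.0015  0.9628  0.2701 -0.1557]
 [-1.      0.0024 -0.0031 -0.0089]
 [ 0.      0.      0.      1.    ]]
[[-32.6325  -2.9923]] 14.5833 [ 0.1193  0.2832 -2.2547]
```

View pics/w12z.png

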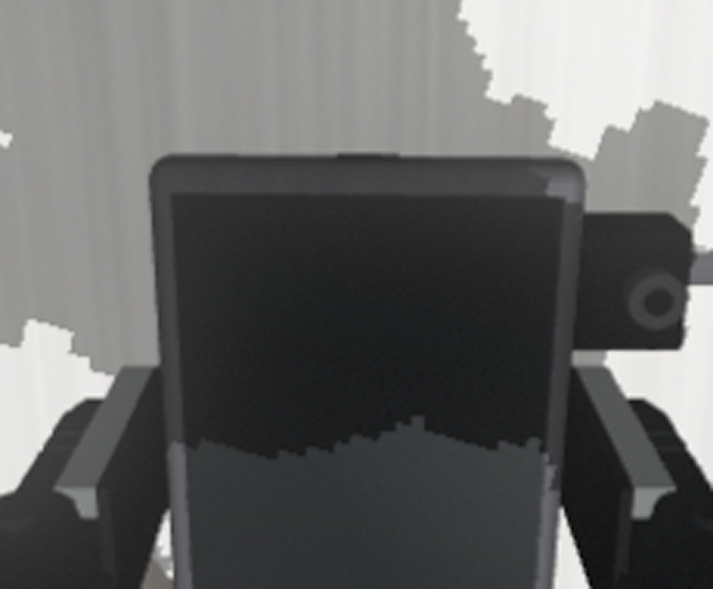

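```bash
python3 - <<'E'
from h import *
v=np.load("w12.npy"); s=dict(tcp_pos=v[:3],orientation=v[3:]); K,C=cam("wrist",s); T=Tw(s)
f=lambda p:(np.array(p,float)+.5)/3.1-.5+[140,120]
print("stop outer",nest(back(K,C,f([(692,260),(684,345)]),.026)))
print("stop ends",nest(back(K,C,f([(620,213),(620,349)]),.026)))
zt=T[2,3]+.045
print("phone near end",nest(back(K,C,f([(152,175),(585,175),(365,175)]),zt)))
print("phone R,L edges",nest(back(K,C,f([(580,215),(565,400),(156,215),(168,400)]),zt)))
print("frame-inner", nest(back(K,C,f([(560,200),(172,196)]),zt)))
E
```

```text
stop outer [[-57.0476  47.7979]
 [-42.7634  47.918 ]]
stop ends [[-64.6387  36.0736]
 [-42.0916  37.7838]]
phone near end [[-73.2072 -32.5677]
 [-73.1116  27.9246]
 [-73.1602  -2.824 ]]
phone R,L edges [[-67.2896  27.597 ]
 [-38.3444  27.1895]
 [-67.3895 -32.3807]
 [-38.4691 -32.4265]]
frame-inner [[-69.4949  24.6383]
 [-70.1669 -29.9552]]
```

Emit:
drive_tool([
  [[0.2,-0.06,0,0,-0.15,0.05,0.55],[0.3,0,0,0,0,0,0.55],[0.3,0,0,0,0,0,0.55],[0.2,0,0,0,0,0,0.55],[0,0,0,0,0,0,0.55]],
])

```text
clock: 15.05
tcp_pos: [0.5377, -0.1576, -0.0158]
orientation: [0.702, -0.096, 0.699, 0.096]
wrist_force: [-1.0, 0.6, -2.3]
finger_gap: 0.0611
```

Emit:
drive_tool([
  [[0.1,0,0,0,0,0,0.55],[0.1,0,0,0,0,0,0.55],[0,0,0,0,0,0,0.55],[0,0,0,0,0,0,0.55],[0,0,0,0,0,0,0.55]],
])

```text
clock: 15.47
tcp_pos: [0.5377, -0.1576, -0.0179]
orientation: [0.702, -0.096, 0.699, 0.096]
wrist_force: [0.2, -1.0, -1.1]
finger_gap: 0.0613
```

```bash
python3 - <<'E'
from h import *
s=env.get_state(); T=Tw(s); print(T,nest(T[:3,3]),s["qvel"]); print(towards(s,[*fromnest(-31,-3.7),T[2,3]],np.radians(105.7)))
E
```

```text
[[ 0.003  -0.2696  0.963   0.5377]
 [ 0.0011  0.963   0.2696 -0.1576]
 [-1.      0.0002  0.0032 -0.0179]
 [ 0.      0.      0.      1.    ]] [[-30.9177  -5.4133]] [-0.0015  0.0002  0.001  -0.0011  0.0002 -0.0012]
(array([ 0.    ,  0.1713, -0.0084]), array([-0.0587,  0.1844, -0.0108]))
```

Emit:
drive_tool([
  [[0,0.08,0,0,0.15,0,0.55],[0,0.07,0,0,0,0,0.55],[0,0,0,0,0,0,0.55],[0.1,0,0,0,0,0,0.55],[0.1,0,0,0,0,0,0.55]],
])

```text
clock: 15.88
tcp_pos: [0.5374, -0.1561, -0.0199]
orientation: [0.701, -0.096, 0.7, 0.096]
wrist_force: [-0.2, -0.1, -1.8]
finger_gap: 0.0612
```

Emit:
drive_tool([
  [[0.1,0,0,0,0,0,0.55],[0.05,0,0,0,0,0,0.55],[0,0,0,0,0,0,0.55],[0,0,0,0,0,0,0.55],[0,0,0,0,0,0,0.55]],
])

```text
clock: 16.3
tcp_pos: [0.5373, -0.1561, -0.0214]
orientation: [0.701, -0.096, 0.7, 0.096]
wrist_force: [0.9, 0.6, -0.9]
finger_gap: 0.061
```

```bash
python3 - <<'E'
from h import *
s=snap("wrist","w13.png"); T=Tw(s); print(T); print(nest(T[:3,3]), s["clock"],s["wrist_force"])
np.save("w13.npy",np.r_[s["tcp_pos"],s["orientation"]])
im=cv2.imread("pics/w13.png"); cv2.imwrite("pics/w13z.png",cv2.resize(im[120:310,140:370],None,fx=3.1,fy=3.1,interpolation=cv2.INTER_CUBIC))
E
```

```text
[[ 0.0006 -0.2696  0.963   0.5373]
 [ 0.0003  0.963   0.2696 -0.1561]
 [-1.      0.0002  0.0006 -0.0214]
 [ 0.      0.      0.      1.    ]]
[[-30.9145  -3.9143]] 16.3 [ 0.8676  0.5785 -0.9394]
```

View pics/w13z.png

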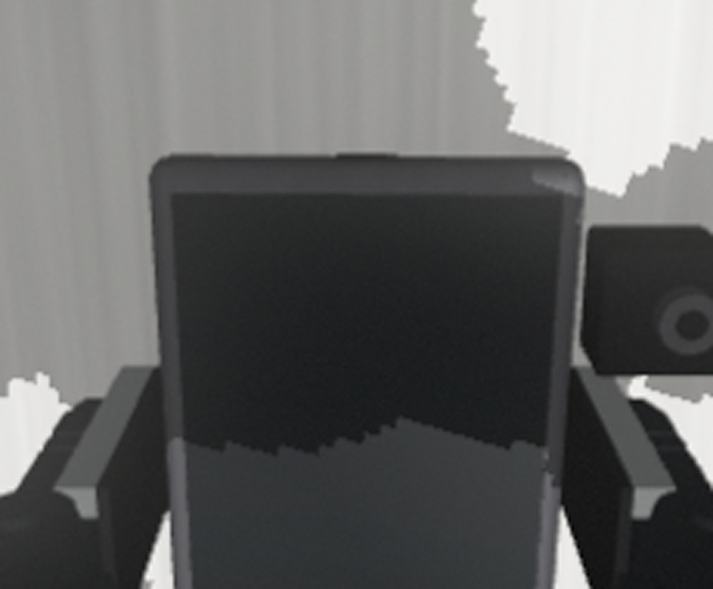

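Emit:
drive_tool([
  [[0.1,0,0,0,0,0,0.55],[0,0,0,0,0,0,0.55],[0,0,0,0,0,0,0.55],[0,0,0,0,0,0,0.55],[0,0,0,0,0,0,0.55]],
])

```text
clock: 16.77
tcp_pos: [0.5375, -0.1562, -0.0219]
orientation: [0.701, -0.096, 0.7, 0.096]
wrist_force: [-1.4, 0.4, 4.7]
finger_gap: 0.0609
```

Emit:
drive_tool([
  [[0.05,0,0,0,0,0,0.55],[0,0,0,0,0,0,0.55],[0,0,0,0,0,0,0.55],[0,0,0,0,0,0,0.55],[0,0,0,0,0,0,0.55]],
])

```text
clock: 17.18
tcp_pos: [0.5375, -0.1562, -0.0219]
orientation: [0.701, -0.096, 0.7, 0.096]
wrist_force: [-2.9, 0.9, 8.5]
finger_gap: 0.0611
```

Emit:
drive_tool([
  [[-0.1,0,0,0,0,0,0.55],[0,0,0.2,0,0,0,0.55],[0,0,0.2,0,0,0,0.55],[0,0,0.1,0,0,0,0.55],[0,0,0,0,0,0,0.55]],
])

```text
clock: 17.6
tcp_pos: [0.5421, -0.1548, -0.0219]
orientation: [0.701, -0.096, 0.7, 0.096]
wrist_force: [-3.1, -0.2, 3.3]
finger_gap: 0.0611
```

Emit:
drive_tool([
  [[0,0,0.1,0,0,0,0.55],[0,0,0.05,0,0,0,0.55],[0,0,0,0,0,0,0.55],[0,0,0,0,0,0,0.55],[0,0,0,0,0,0,0.55]],
])

```text
clock: 18.02
tcp_pos: [0.5435, -0.1543, -0.0219]
orientation: [0.701, -0.096, 0.7, 0.096]
wrist_force: [-3.3, -0.1, 4.5]
finger_gap: 0.061
```

Emit:
drive_tool([
  [[0,0,0.1,0,0,0,0.55],[0,0,0,0,0,0,0.55],[0,0,0,0,0,0,0.55],[0,0,0,0,0,0,0.55],[0,0,0,0,0,0,0.55]],
])

```text
clock: 18.43
tcp_pos: [0.5447, -0.154, -0.0219]
orientation: [0.701, -0.096, 0.7, 0.096]
wrist_force: [-1.4, -0.1, 3.2]
finger_gap: 0.0612
```

Emit:
drive_tool([
  [[0,0,0.1,0,0,0,0.55],[0,0,0,0,0,0,0.55],[0,0,0,0,0,0,0.55],[0,0,0,0,0,0,0.55],[0,0,0,0,0,0,0.55]],
])

```text
clock: 18.85
tcp_pos: [0.5456, -0.1538, -0.0219]
orientation: [0.701, -0.096, 0.7, 0.096]
wrist_force: [-2.7, -0.6, 2.8]
finger_gap: 0.0609
```

Emit:
drive_tool([
  [[0,0,0.1,0,0,0,0.55],[0,0,0,0,0,0,0.55],[0,0,0,0,0,0,0.55],[0,0,0,0,0,0,0.55],[0,0,0,0,0,0,0.55]],
])

```text
clock: 19.27
tcp_pos: [0.5462, -0.1536, -0.0219]
orientation: [0.701, -0.096, 0.7, 0.096]
wrist_force: [-4.2, -1.2, 4.2]
finger_gap: 0.0611
```

Emit:
drive_tool([
  [[0,0,0.1,0,0,0,0.55],[0,0,0,0,0,0,0.55],[0,0,0,0,0,0,0.55],[0,0,0,0,0,0,0.55],[0,0,0,0,0,0,0.55]],
])

```text
clock: 19.68
tcp_pos: [0.5461, -0.1536, -0.0219]
orientation: [0.7, -0.096, 0.701, 0.096]
wrist_force: [-6.9, -2.8, 7.6]
finger_gap: 0.0612
```

Emit:
drive_tool([
  [[0,0,-0.05,0,0,0,0.55],[0,0.1,0,0,0,0,0.55],[0,0.1,0,0,0,0,0.55],[0,0,0,0,0,0,0.55],[0,0,0,0,0,0,0.55]],
])

```text
clock: 20.1
tcp_pos: [0.5461, -0.1534, -0.0218]
orientation: [0.7, -0.097, 0.701, 0.095]
wrist_force: [-5.0, -6.2, 3.9]
finger_gap: 0.0609
```

Emit:
drive_tool([
  [[0,0.1,0,0,0,0,0.55],[0,0,0,0,0,0,0.55],[0,0,0,0,0,0,0.55],[0,0,0,0,0,0,0.55],[0,0,0,0,0,0,0.55]],
])

```text
clock: 20.52
tcp_pos: [0.5459, -0.1528, -0.0218]
orientation: [0.7, -0.097, 0.701, 0.094]
wrist_force: [-4.1, -7.1, 3.2]
finger_gap: 0.0608
```

Emit:
drive_tool([
  [[0,0.1,0,0,0,0,0.55],[0,0,0,0,0,0,0.55],[0,0,0,0,0,0,0.55],[0,0,0,0,0,0,0.55],[0,0,0,0,0,0,0.55]],
])

```text
clock: 20.93
tcp_pos: [0.5457, -0.1519, -0.0218]
orientation: [0.7, -0.097, 0.701, 0.094]
wrist_force: [-5.1, -6.9, 3.4]
finger_gap: 0.0611
```

Emit:
drive_tool([
  [[0,0.1,0,0,0,0,0.55],[0,0,0,0,0,0,0.55],[0,0,0,0,0,0,0.55],[0,0,0,0,0,0,0.55],[0,0,0,0,0,0,0.55]],
])

```text
clock: 21.35
tcp_pos: [0.5456, -0.1517, -0.0217]
orientation: [0.7, -0.097, 0.701, 0.094]
wrist_force: [-4.9, -10.0, 2.4]
finger_gap: 0.0609
```

Emit:
drive_tool([
  [[0,0.1,0,0,0,0,0.55],[0,0,0,0,0,0,0.55],[0,0,0,0,0,0,0.55],[0,0,0,0,0,0,0.55],[0,0,0,0,0,0,0.55]],
])

```text
clock: 21.77
tcp_pos: [0.5456, -0.1517, -0.0217]
orientation: [0.701, -0.098, 0.701, 0.093]
wrist_force: [-4.9, -11.3, 0.7]
finger_gap: 0.0613
```

```bash
python3 - <<'E'
from h import *
s=snap("wrist","w14.png"); T=Tw(s); print(T); print(nest(T[:3,3]), s["clock"],s["wrist_force"],s["ft_torque"])
np.save("w14.npy",np.r_[s["tcp_pos"],s["orientation"]])
im=cv2.imread("pics/w14.png"); cv2.imwrite("pics/w14z.png",cv2.resize(im[120:310,140:370],None,fx=3.1,fy=3.1,interpolation=cv2.INTER_CUBIC))
E
```

```text
[[ 0.0005 -0.2669  0.9637  0.5456]
 [-0.0068  0.9637  0.2669 -0.1517]
 [-1.     -0.0067 -0.0013 -0.0217]
 [ 0.      0.      0.      1.    ]]
[[-21.7225  -1.9238]] 21.7667 [ -4.8542 -11.3495   0.6675] [-2.3601  0.99   -0.092 ]
```

View pics/w14z.png

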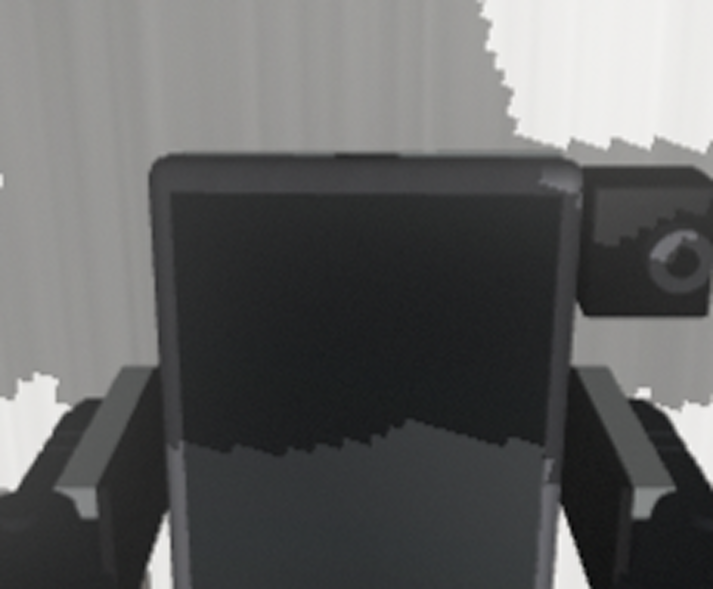

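Emit:
drive_tool([
  [[0,-0.1,0,0,0,0,0.55],[0,-0.1,0,0,0,0,0.8],[0,0,0,0,0,0,0.8],[0,0,0,0,0,0,0.8],[0,0,0,0,0,0,0.8]],
])

```text
clock: 22.23
tcp_pos: [0.5463, -0.1492, -0.022]
orientation: [0.701, -0.096, 0.7, 0.097]
wrist_force: [0.4, -0.0, 0.5]
finger_gap: 0.0682
```

```bash
python3 - <<'E'
from h import *
s=snap("wrist","w15.png"); T=Tw(s); print(T); print(nest(T[:3,3]), s["clock"],s["wrist_force"],s["finger_gap"])
im=cv2.imread("pics/w15.png"); cv2.imwrite("pics/w15z.png",cv2.resize(im[120:310,140:370],None,fx=3.1,fy=3.1,interpolation=cv2.INTER_CUBIC))
E
```

```text
[[ 0.0013 -0.2701  0.9628  0.5463]
 [ 0.0008  0.9628  0.2701 -0.1492]
 [-1.      0.0004  0.0015 -0.022 ]
 [ 0.      0.      0.      1.    ]]
[[-20.3429   0.3389]] 22.2333 [ 0.4187 -0.0454  0.4619] 0.06819557657631839
```

View pics/w15z.png

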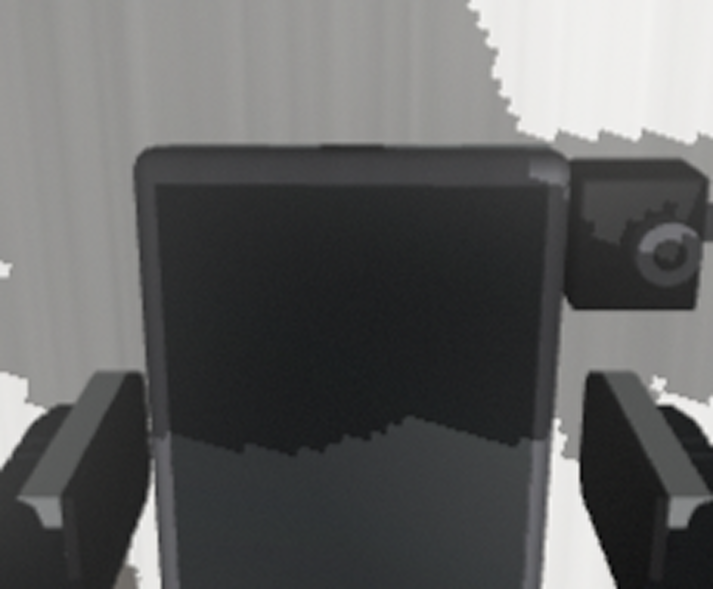

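Emit:
drive_tool([
  [[0,0.1,0,0,0,0,0.8],[0,0.1,0,0,0,0,0.8],[0,0.1,0,0,0,0,0.8],[0,0,0,0,0,0,0.8],[0,0,0,0,0,0,0.8]],
])

```text
clock: 22.7
tcp_pos: [0.5461, -0.1477, -0.0214]
orientation: [0.701, -0.097, 0.7, 0.095]
wrist_force: [1.8, -3.7, -0.6]
finger_gap: 0.0683
```

Emit:
drive_tool([
  [[0,0.1,0,0,0,0,0.8],[0,0.1,0,0,0,0,0.8],[0,0,0,0,0,0,0.8],[0,0,0,0,0,0,0.8],[0,0,0,0,0,0,0.8]],
])

```text
clock: 23.12
tcp_pos: [0.5462, -0.1477, -0.0211]
orientation: [0.702, -0.098, 0.7, 0.094]
wrist_force: [2.7, -9.2, -1.0]
finger_gap: 0.0684
```

Emit:
drive_tool([
  [[0,-0.2,0,0,0,0,0.8],[0,-0.3,0,0,0,0,0.85],[-0.3,-0.2,0,0,0,0,0.85],[-1,0,0,0,0,0,0.85],[-2,0,-0.5,0,0,0,0.85]],
])

```text
clock: 23.53
tcp_pos: [0.54, -0.1516, 0.0098]
orientation: [0.699, -0.095, 0.702, 0.098]
wrist_force: [-0.1, 0.3, -0.6]
finger_gap: 0.0724
```

Emit:
drive_tool([
  [[-3,0,-1,0,0,0,0.5],[-3,0,-2,0,0,0,0.5],[-2.5,0,-2,0,0,0,0.5],[-1,0,-1,0,0,0,0.5],[0,0,0,0,0,0,0.5]],
])

```text
clock: 23.95
tcp_pos: [0.4837, -0.1698, 0.1093]
orientation: [0.702, -0.097, 0.699, 0.095]
wrist_force: [0.1, -0.2, -0.1]
finger_gap: 0.0429
```

```bash
python3 - <<'E'
from h import *
env.read_camera("wrist")
s=snap("wrist","w16.png"); T=Tw(s); print(T); print(nest(T[:3,3]), s["clock"],s["wrist_force"],s["finger_gap"],s["joint_pos"])
np.save("w16.npy",np.r_[s["tcp_pos"],s["orientation"]])
im=cv2.imread("pics/w16.png"); cv2.imwrite("pics/w16z.png",cv2.resize(im[90:310,120:370],None,fx=2.7,fy=2.7,interpolation=cv2.INTER_CUBIC))
E
```

```text
[[ 0.0033 -0.2688  0.9632  0.4841]
 [-0.0006  0.9632  0.2688 -0.1694]
 [-1.     -0.0015  0.003   0.1075]
 [ 0.      0.      0.      1.    ]]
[[-85.7293  -2.2703]] 24.0 [ 0.2174 -0.902  -0.0796] 0.04248463867967002 [-0.4939  0.239  -0.2857  1.0428  0.001  -0.766 ]
```

View pics/w16z.png

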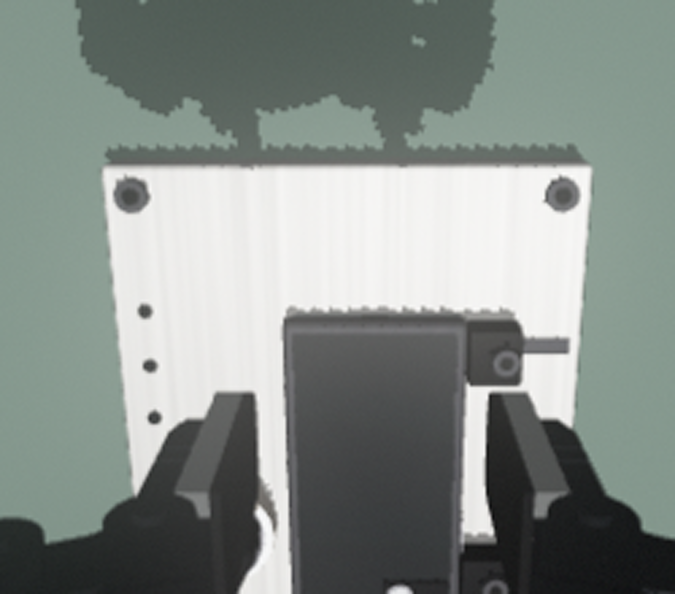

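Emit:
drive_tool([
  [[-3,0,-0.5,0,0,0,0.5],[-3,0,-1,0,0,0,0.5],[-2.5,0,-0.5,0,0,0,0.5],[-1,0,0,0,0,0,0.5],[0,0,0,0,0,0,0.5]],
])

```text
clock: 24.47
tcp_pos: [0.4661, -0.1749, 0.2021]
orientation: [0.702, -0.097, 0.699, 0.096]
wrist_force: [0.0, -0.1, -0.4]
finger_gap: 0.0425
```

```bash
python3 - <<'E'
from h import *
env.read_camera("wrist")
s=snap("wrist","w17.png"); T=Tw(s); print(T); print(nest(T[:3,3]), s["clock"])
np.save("w17.npy",np.r_[s["tcp_pos"],s["orientation"]])
im=cv2.imread("pics/w17.png"); cv2.imwrite("pics/w17z.png",cv2.resize(im[130:280,175:335],None,fx=4,fy=4,interpolation=cv2.INTER_CUBIC))
E
```

```text
[[ 0.001  -0.27    0.9629  0.4653]
 [ 0.0004  0.9629  0.27   -0.1745]
 [-1.      0.0002  0.0011  0.2004]
 [ 0.      0.      0.      1.    ]]
[[-105.1669   -2.0953]] 24.5167
```

View pics/w17z.png

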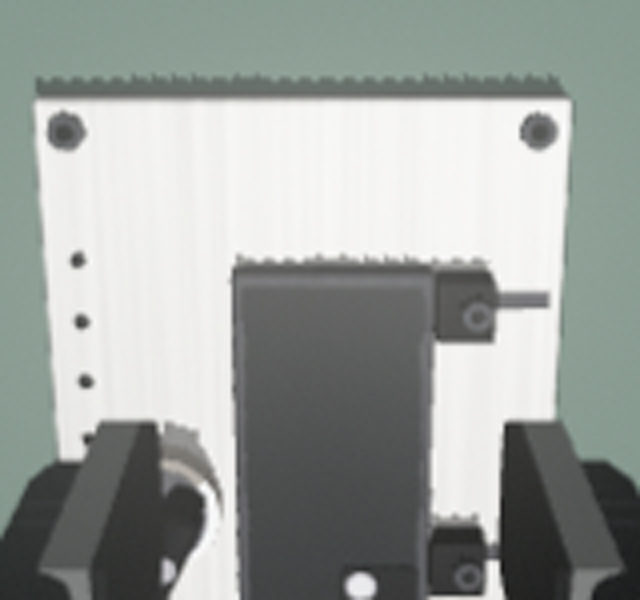

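```bash
python3 - <<'E'
import cv2
im=cv2.imread("pics/w17.png"); cv2.imwrite("pics/w17y.png",cv2.resize(im[220:350,170:330],None,fx=4.5,fy=4.5,interpolation=cv2.INTER_CUBIC))
E
```

```text
(no output)
```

View pics/w17y.png

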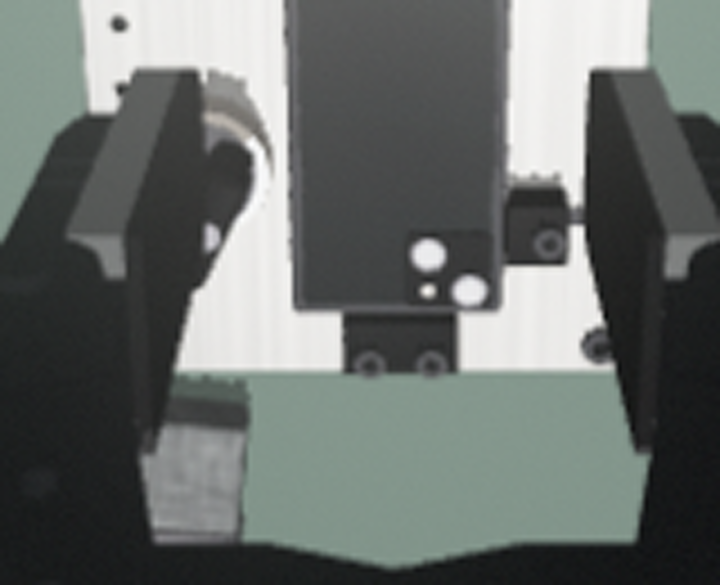

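```bash
python3 - <<'E'
from h import *
t=fromnest(18,-51.8); print(t)
plan([*t,0.07],85.7,5)
E
```

```text
[ 0.5973 -0.189 ]
turn 19.970965444804122 sh [12.9152 -5.0462 12.3856] rv [19.971  -0.0453 -0.0898]
[[[2.58,-1.01,2.48,3.99,-0.05,-0.09,1.0],[2.59,-0.83,2.54,3.99,0,0,1.0],[2.59,-0.65,2.59,3.99,0,0,1.0],[2.58,-0.47,2.63,3.99,0,0,1.0],[2.59,-0.29,2.65,3.99,0,0,1.0]]]
```

Emit:
drive_tool([
  [[2.58,-1.0,2.48,4,0,-0.1,0.42],[2.58,-0.83,2.54,4,0,0,0.42],[2.58,-0.65,2.6,4,0,0,0.42],[2.58,-0.47,2.62,4,0,0,0.42],[2.58,-0.3,2.65,4,0,0,0.42]],
])

```text
clock: 24.98
tcp_pos: [0.5971, -0.1886, 0.0678]
orientation: [0.706, 0.028, 0.708, -0.028]
wrist_force: [0.6, -0.0, 0.4]
finger_gap: 0.036
```

```bash
python3 - <<'E'
from h import *
env.read_camera("wrist");env.read_camera("wrist")
s=snap("wrist","w18.png"); T=Tw(s); print(T); print(nest(T[:3,3]), s["clock"],s["qvel"],s["finger_gap"])
np.save("w18.npy",np.r_[s["tcp_pos"],s["orientation"]])
print(towards(s,[*fromnest(18,-51.8),.03],np.radians(85.7)))
K,C=cam("wrist",s); print(proj(K,C,[*fromnest(18,-51.6),.054]))
im=cv2.imread("pics/w18.png"); cv2.imwrite("pics/w18z.png",cv2.resize(im[180:384,130:390],None,fx=2.9,fy=2.9,interpolation=cv2.INTER_CUBIC))
E
```

```text
[[-0.0104  0.0759  0.9971  0.5957]
 [ 0.0044  0.9971 -0.0759 -0.1876]
 [-0.9999  0.0036 -0.0107  0.062 ]
 [ 0.      0.      0.      1.    ]]
[[ 16.8122 -50.0298]] 25.0833 [-0.0115 -0.0999 -0.014   0.0896 -0.0095 -0.0753] 0.03579065401161639
(array([ 3.193 , -0.137 ,  0.2064]), array([-0.0542, -0.6116, -0.2055]))
[[254.7075 220.8887]]
```

View pics/w18z.png

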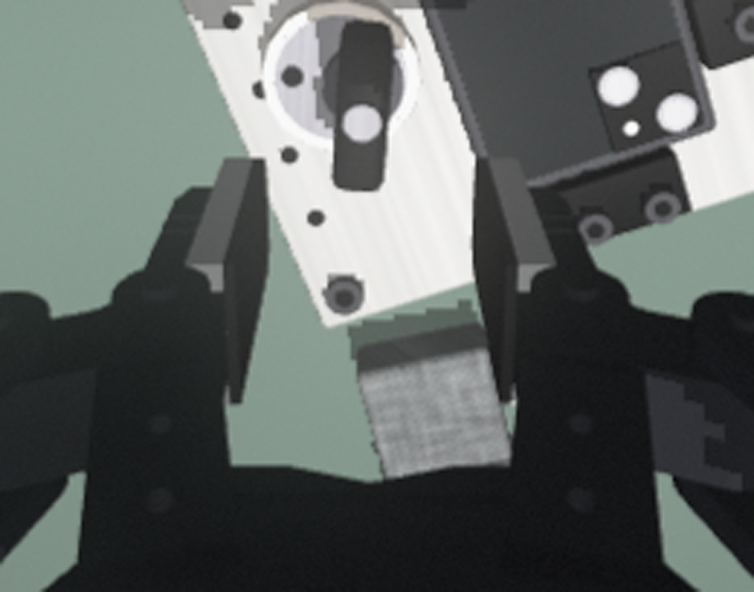

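```bash
python3 - <<'E'
from h import *
v=np.load("w18.npy"); s=dict(tcp_pos=v[:3],orientation=v[3:]); K,C=cam("wrist",s); T=Tw(s)
f=lambda p:(np.array(p,float)+.5)/2.9-.5+[130,180]
w=back(K,C,f([(367,24),(358,188),(362,123)]),.054); d=w[1]-w[0]; print(nest(w),np.degrees(np.arctan2(d[1],d[0])), np.linalg.norm(d))
w=back(K,C,f([(343,30),(334,185),(392,30),(382,185)]),.054); 
for a,b in((0,1),(2,3)): d=w[b]-w[a]; print(np.degrees(np.arctan2(d[1],d[0])))
s=env.get_state();T=Tw(s);print(T,nest(T[:3,3]))
E
```

```text
[[ -2.1113 -43.1943]
 [ 33.1165 -58.2707]
 [ 18.722  -52.0069]] -7.469403950924255 0.03831834051283154
-8.068194319327597
-7.544880721230527
[[-0.0092  0.0743  0.9972  0.5949]
 [ 0.0035  0.9972 -0.0743 -0.1877]
 [-1.      0.0028 -0.0094  0.0649]
 [ 0.      0.      0.      1.    ]] [[ 15.9842 -49.8763]]
```

```bash
python3 - <<'E'
from h import *
s=env.get_state(); print(towards(s,[*fromnest(18.3,-51.8),.000],np.radians(82.4)))
E
```

```text
(array([ 6.4902, -0.1198,  0.3445]), array([ 3.3374, -0.5439, -0.1433]))
```

Emit:
drive_tool([
  [[0,-0.1,0.28,3.3,-0.5,-0.15,0.42],[1.2,0,0,0,0,0,0.42],[2,0,0,0,0,0,0.42],[1.5,0,0,0,0,0,0.42],[0.3,0,0,0,0,0,0.42]],
])

```text
clock: 25.55
tcp_pos: [0.5975, -0.1898, 0.0196]
orientation: [0.707, 0.046, 0.704, -0.048]
wrist_force: [-1.2, 0.3, -0.1]
finger_gap: 0.0361
```

Emit:
drive_tool([
  [[0,0,0,0,0,0,0.42],[0,0,0,0,0,0,0.42],[0,0,0,0,0,0,0.42],[0,0,0,0,0,0,0.42],[0,0,0,0,0,0,0.42]],
])

```text
clock: 25.97
tcp_pos: [0.6011, -0.1915, 0.0234]
orientation: [0.71, 0.045, 0.701, -0.049]
wrist_force: [-0.6, -0.2, -0.9]
finger_gap: 0.036
```

```bash
python3 - <<'E'
from h import *
s=snap("wrist","w19.png"); T=Tw(s); print(T); print(nest(T[:3,3]), s["clock"],s["finger_gap"],s["wrist_force"],s["ft_torque"])
print(towards(s,[*fromnest(18.3,-51.8),.000],np.radians(82.4)))
im=cv2.imread("pics/w19.png"); cv2.imwrite("pics/w19z.png",cv2.resize(im[130:384,130:390],None,fx=2.3,fy=2.3,interpolation=cv2.INTER_CUBIC))
E
```

```text
[[ 0.0111  0.1331  0.991   0.6011]
 [-0.0057  0.9911 -0.1331 -0.1915]
 [-0.9999 -0.0041  0.0117  0.0234]
 [ 0.      0.      0.      1.    ]]
[[ 20.9147 -55.2148]] 25.9667 0.03602374208183 [-0.6309 -0.1595 -0.9226] [-0.0105 -0.0012 -0.0515]
(array([ 2.3315,  0.2195, -0.4028]), array([-0.0502,  0.6718,  0.2368]))
```

View pics/w19z.png

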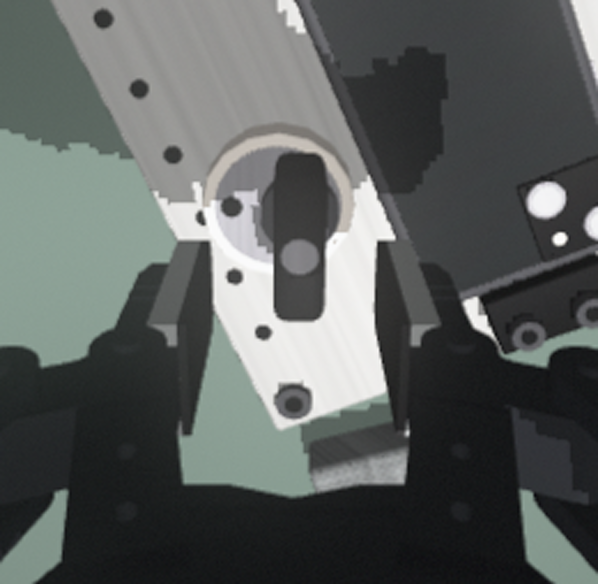

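Emit:
drive_tool([
  [[0,0.2,-0.38,0,0.65,0.2,0.42],[0.8,0,0,0,0,0,0.42],[0.8,0,0,0,0,0,0.42],[0.4,0,0,0,0,0,0.42],[0,0,0,0,0,0,0.42]],
])

```text
clock: 26.43
tcp_pos: [0.5955, -0.1881, 0.0001]
orientation: [0.704, 0.048, 0.707, -0.047]
wrist_force: [0.3, -0.0, -0.4]
finger_gap: 0.0357
```

Emit:
drive_tool([
  [[0,0,0,0,0,0,0.42],[0,0,0,0,0,0,0.42],[0,0,0,0,0,0,0.42],[0,0,0,0,0,0,0.42],[0,0,0,0,0,0,0.42]],
])

```text
clock: 26.85
tcp_pos: [0.5971, -0.1888, 0.0025]
orientation: [0.705, 0.047, 0.706, -0.047]
wrist_force: [0.5, 0.0, -0.6]
finger_gap: 0.0354
```

```bash
python3 - <<'E'
from h import *
s=snap("wrist","w20.png"); T=Tw(s); print(T); print(nest(T[:3,3]), s["clock"],s["finger_gap"],s["wrist_force"],s["ft_torque"])
print(towards(s,[*fromnest(18.3,-51.8),.000],np.radians(82.4)))
im=cv2.imread("pics/w20.png"); cv2.imwrite("pics/w20z.png",cv2.resize(im[130:384,130:390],None,fx=2.3,fy=2.3,interpolation=cv2.INTER_CUBIC))
E
```

```text
[[-0.0009  0.1332  0.9911  0.5971]
 [-0.0002  0.9911 -0.1332 -0.1888]
 [-1.     -0.0003 -0.0008  0.0025]
 [ 0.      0.      0.      1.    ]]
[[ 17.8427 -51.5558]] 26.85 0.0354008177100146 [ 0.5177  0.0256 -0.6147] [-0.0406 -0.009  -0.0117]
(array([ 0.2499, -0.0042,  0.0519]), array([-0.055 , -0.0478,  0.0163]))
```

View pics/w20z.png

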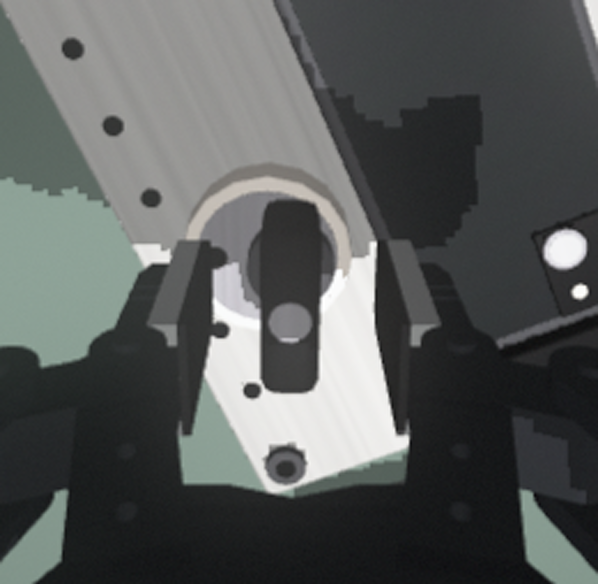

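Emit:
drive_tool([
  [[0.1,0,0,0,0,0,0.3],[0,0,0,0,0,0,0.1],[0,0,0,0,0,0,0.05],[0,0,0,0,0,0,0.05],[0,0,0,0,0,0,0.05]],
], squeeze=40)

```text
clock: 27.32
tcp_pos: [0.5968, -0.1894, 0.0013]
orientation: [0.705, 0.047, 0.706, -0.048]
wrist_force: [-1.4, -3.3, 1.4]
finger_gap: 0.0112
```

Emit:
drive_tool([
  [[0,0,0,0,0,0,0.05],[0,0,0,0,0,0,0.05],[0,0,0,0,0,0,0.05],[0,0,0,0,0,0,0.05],[0,0,0,0,0,0,0.05]],
])

```text
clock: 27.73
tcp_pos: [0.5968, -0.1894, 0.0013]
orientation: [0.705, 0.047, 0.706, -0.048]
wrist_force: [-2.0, -5.1, 1.4]
finger_gap: 0.0106
```

```bash
python3 - <<'E'
from h import *
s=env.get_state(); T=Tw(s); print(T); print(nest(T[:3,3]), s["clock"],s["finger_gap"],s["wrist_force"],s["ft_torque"],s["tau"])
E
```

```text
[[-0.0016  0.1337  0.991   0.5968]
 [-0.001   0.991  -0.1337 -0.1894]
 [-1.     -0.0012 -0.0014  0.0013]
 [ 0.      0.      0.      1.    ]]
[[ 17.3447 -51.9893]] 27.7333 0.01060092739777358 [-1.9596 -5.1101  1.4389] [-0.9042  0.3539 -0.0508] [  3.3614 -55.1526  25.4861   0.0825   1.4871  -0.0587]
```

Emit:
drive_tool([
  [[0,0.05,0,2,0,0,0.05],[0,0,0,3,0,0,0.05],[0,0,0,3,0,0,0.05],[0,0,0,3,0,0,0.05],[0,0,0,3,0,0,0.05]],
])

```text
clock: 28.15
tcp_pos: [0.5968, -0.1894, 0.0013]
orientation: [0.694, 0.133, 0.695, -0.135]
wrist_force: [-2.1, -5.6, 0.9]
finger_gap: 0.0116
```

```bash
cat > st.py <<'E'
from h import *
s=env.get_state(); T=Tw(s); y=np.degrees(np.arctan2(T[1,1],T[0,1])); 
print("cam deg",round(105.7-y,2),"rad",round(np.radians(105.7-y),3),nest(T[:3,3]).round(2),"t",s["clock"],"gap",s["finger_gap"],"F",np.round(s["wrist_force"],1),"M",np.round(s["ft_torque"],3),"tau6",s["tau"][5],"q6",s["joint_pos"][5],"qd",s["qvel"][5])
E
python3 st.py
```

```text
cam deg 37.53 rad 0.655 [[ 17.35 -52.04]] t 28.15 gap 0.011585573033525748 F [-2.1 -5.6  0.9] M [-1.235  0.407  0.179] tau6 -0.5029844865202904 q6 -0.053172143937222645 qd 0.6223013264281264
```

Emit:
drive_tool([
  [[0,0.03,0,3,0,0,0.05],[0,0,0,3,0,0,0.05],[0,0,0,3,0,0,0.05],[0,0,0,3,0,0,0.05],[0,0,0,3,0,0,0.05]],
])

```text
clock: 28.57
tcp_pos: [0.5968, -0.1894, 0.0013]
orientation: [0.67, 0.222, 0.671, -0.224]
wrist_force: [-2.6, -7.3, 0.7]
finger_gap: 0.0111
```

```bash
python3 st.py
```

```text
cam deg 52.54 rad 0.917 [[ 17.33 -52.07]] t 28.5667 gap 0.011069946004631973 F [-2.6 -7.3  0.7] M [-1.366  0.504  0.14 ] tau6 -0.5026467517018318 q6 0.2091049887389044 qd 0.6235742704611497
```

Emit:
drive_tool([
  [[0,-0.08,0,2,0,0,0.05],[0,0,0,2,0,0,0.05],[0,0,0,2,0,0,0.05],[0,0,0,2,0,0,0.05],[0,0,0,2,0,0,0.05]],
])

```text
clock: 28.98
tcp_pos: [0.5968, -0.1895, 0.0013]
orientation: [0.649, 0.28, 0.649, -0.281]
wrist_force: [-0.5, -5.0, 1.1]
finger_gap: 0.0114
```

```bash
python3 st.py
```

```text
cam deg 62.46 rad 1.09 [[ 17.33 -52.09]] t 28.9833 gap 0.011373069321681223 F [-0.5 -5.   1.1] M [-1.028  0.274  0.171] tau6 -0.28846132569015026 q6 0.38151788328724767 qd 0.4149753339305817
```

Emit:
drive_tool([
  [[0,-0.05,0,0.8,0,0,0.05],[0,0,0,0.8,0,0,0.05],[0,0,0,0.8,0,0,0.05],[0,0,0,0.8,0,0,0.05],[0,0,0,0.8,0,0,0.05]],
])

```text
clock: 29.4
tcp_pos: [0.5968, -0.1894, 0.0013]
orientation: [0.639, 0.302, 0.639, -0.303]
wrist_force: [-0.2, -5.8, -0.2]
finger_gap: 0.0111
```

```bash
python3 st.py
```

```text
cam deg 66.4 rad 1.159 [[ 17.36 -52.07]] t 29.4 gap 0.011144059251933897 F [-0.2 -5.8 -0.2] M [-1.016 -0.065  0.149] tau6 -0.03105979529209435 q6 0.44991510677456437 qd 0.16538235692580977
```

Emit:
drive_tool([
  [[0,0,0,0.6,0,0,0.05],[0,0,0,0.6,0,0,0.05],[0,0,0,0.6,0,0,0.05],[0,0,0,0.6,0,0,0.05],[0,0,0,0.6,0,0,0.05]],
])

```text
clock: 29.82
tcp_pos: [0.5968, -0.1894, 0.0013]
orientation: [0.631, 0.319, 0.631, -0.32]
wrist_force: [-0.0, -5.2, 0.0]
finger_gap: 0.0111
```

```bash
python3 st.py
```

```text
cam deg 69.39 rad 1.211 [[ 17.34 -52.08]] t 29.8167 gap 0.011096410781512535 F [-0.  -5.2  0. ] M [-1.06  -0.067  0.132] tau6 0.011964094592258334 q6 0.5020332499447997 qd 0.12511641064019746
```

Emit:
drive_tool([
  [[0,0,0,0.6,0,0,0.05],[0,0,0,0.6,0,0,0.05],[0,0,0,0.6,0,0,0.05],[0,0,0,0.6,0,0,0.05],[0,0,0,0.6,0,0,0.05]],
])

```text
clock: 30.23
tcp_pos: [0.5968, -0.1895, 0.0013]
orientation: [0.622, 0.335, 0.622, -0.336]
wrist_force: [0.5, -5.6, 0.2]
finger_gap: 0.0114
```

```bash
python3 st.py
```

```text
cam deg 72.39 rad 1.263 [[ 17.33 -52.11]] t 30.2333 gap 0.011365417810777339 F [ 0.5 -5.6  0.2] M [-1.042 -0.11   0.14 ] tau6 0.011932727065868676 q6 0.5544467396008648 qd 0.12404967921523209
```

Emit:
drive_tool([
  [[0,0,0,0.6,0,0,0.05],[0,0,0,0.6,0,0,0.05],[0,0,0,0.6,0,0,0.05],[0,0,0,0.6,0,0,0.05],[0,0,0,0.6,0,0,0.05]],
])

```text
clock: 30.65
tcp_pos: [0.5968, -0.1895, 0.0013]
orientation: [0.613, 0.352, 0.613, -0.352]
wrist_force: [-0.6, -4.4, -0.4]
finger_gap: 0.0111
```

```bash
python3 st.py
```

```text
cam deg 75.39 rad 1.316 [[ 17.33 -52.09]] t 30.65 gap 0.011057084830087728 F [-0.6 -4.4 -0.4] M [-1.077 -0.086  0.148] tau6 0.011895961943082511 q6 0.6068082090344108 qd 0.12266221350698799
```

Emit:
drive_tool([
  [[0,0,0,0.6,0,0,0.05],[0,0,0,0.6,0,0,0.05],[0,0,0,0.6,0,0,0.05],[0,0,0,0.6,0,0,0.05],[0,0,0,0.6,0,0,0.05]],
])

```text
clock: 31.07
tcp_pos: [0.5967, -0.1895, 0.0013]
orientation: [0.604, 0.367, 0.604, -0.368]
wrist_force: [0.1, -5.2, -0.3]
finger_gap: 0.011
```

```bash
python3 st.py
```

```text
cam deg 78.39 rad 1.368 [[ 17.27 -52.12]] t 31.0667 gap 0.01100412484085567 F [ 0.1 -5.2 -0.3] M [-0.987 -0.112  0.145] tau6 0.011816417681984603 q6 0.659153574365043 qd 0.12447847702070694
```

Emit:
drive_tool([
  [[0,0,0,0.6,0,0,0.05],[0,0,0,0.6,0,0,0.05],[0,0,0,0.6,0,0,0.05],[0,0,0,0.6,0,0,0.05],[0,0,0,0.6,0,0,0.05]],
])

```text
clock: 31.48
tcp_pos: [0.5968, -0.1895, 0.0013]
orientation: [0.594, 0.383, 0.594, -0.384]
wrist_force: [1.5, -5.4, -0.4]
finger_gap: 0.0115
```

```bash
python3 st.py
```

```text
cam deg 81.39 rad 1.421 [[ 17.3 -52.1]] t 31.4833 gap 0.011539400671994519 F [ 1.5 -5.4 -0.4] M [-1.066 -0.056  0.117] tau6 0.011659267474897206 q6 0.7115086849042205 qd 0.12395414482713113
```

Emit:
drive_tool([
  [[0,0,0,0.6,0,0,0.05],[0,0,0,0.6,0,0,0.05],[0,0,0,0.6,0,0,0.05],[0,0,0,0.6,0,0,0.05],[0,0,0,0.6,0,0,0.05]],
])

```text
clock: 31.9
tcp_pos: [0.5968, -0.1895, 0.0013]
orientation: [0.584, 0.399, 0.584, -0.399]
wrist_force: [-0.1, -6.3, -0.1]
finger_gap: 0.0111
```

```bash
python3 st.py
```

```text
cam deg 84.39 rad 1.473 [[ 17.29 -52.14]] t 31.9 gap 0.011063316476740026 F [-0.1 -6.3 -0.1] M [-1.046 -0.075  0.126] tau6 0.011774719459936023 q6 0.7638714850807491 qd 0.12526230450887435
```

Emit:
drive_tool([
  [[0,0,0,0.6,0,0,0.05],[0,0,0,0.6,0,0,0.05],[0,0,0,0.6,0,0,0.05],[0,0,0,0.6,0,0,0.05],[0,0,0,0.6,0,0,0.05]],
])

```text
clock: 32.32
tcp_pos: [0.5967, -0.1895, 0.0013]
orientation: [0.573, 0.414, 0.573, -0.414]
wrist_force: [0.3, -5.9, 0.3]
finger_gap: 0.011
```

```bash
python3 st.py
```

```text
cam deg 87.39 rad 1.525 [[ 17.26 -52.15]] t 32.3167 gap 0.011037274658517476 F [ 0.3 -5.9  0.3] M [-1.112 -0.074  0.195] tau6 0.05266850581392646 q6 0.8161795611924123 qd 0.12582123922428254
```

Bearing has begun at about 87°: M and tau6 have both risen. I'm switching to fine steps.

Emit:
drive_tool([
  [[0,0,0,0.3,0,0,0.05],[0,0,0,0.3,0,0,0.05],[0,0,0,0.3,0,0,0.05],[0,0,0,0.3,0,0,0.05],[0,0,0,0.3,0,0,0.05]],
])

```text
clock: 32.73
tcp_pos: [0.5967, -0.1896, 0.0013]
orientation: [0.568, 0.421, 0.568, -0.422]
wrist_force: [0.7, -5.5, 0.2]
finger_gap: 0.0112
```

```bash
python3 st.py
```

```text
cam deg 88.87 rad 1.551 [[ 17.24 -52.2 ]] t 32.7333 gap 0.011170442567961838 F [ 0.7 -5.5  0.2] M [-1.158 -0.07   0.214] tau6 0.19062120001763105 q6 0.8419701297228704 qd 0.062233304877983966
```

Emit:
drive_tool([
  [[0,0,0,0.16,0,0,0.05],[0,0,0,0.16,0,0,0.05],[0,0,0,0.16,0,0,0.05],[0,0,0,0.16,0,0,0.05],[0,0,0,0.16,0,0,0.05]],
])

```text
clock: 33.15
tcp_pos: [0.5967, -0.1896, 0.0013]
orientation: [0.565, 0.425, 0.565, -0.426]
wrist_force: [0.2, -6.2, -1.2]
finger_gap: 0.0111
```

```bash
python3 st.py
```

```text
cam deg 89.66 rad 1.565 [[ 17.22 -52.2 ]] t 33.15 gap 0.011063943867028015 F [ 0.2 -6.2 -1.2] M [-1.057 -0.084  0.302] tau6 0.25728676468133926 q6 0.8557279198165451 qd 0.03375063559959109
```

Emit:
drive_tool([
  [[0,0,0,0,0,0,0.15],[0,0,0,0,0,0,0.3],[0,0,0,0,0,0,0.42],[0,0,0,0,0,0,0.42],[0,0,0,0,0,0,0.42]],
])

```text
clock: 33.57
tcp_pos: [0.5961, -0.1883, 0.0011]
orientation: [0.564, 0.425, 0.566, -0.425]
wrist_force: [0.4, 0.4, 0.2]
finger_gap: 0.0357
```

```bash
python3 - <<'E'
from h import *
s=snap("wrist","w21.png"); print(s["finger_gap"],s["wrist_force"],s["clock"],Tw(s)[:3,3])
E
```

```text
0.03568203257139537 [0.3819 0.432  0.2062] 33.5667 [ 0.5961 -0.1883  0.0011]
```

View pics/w21.png

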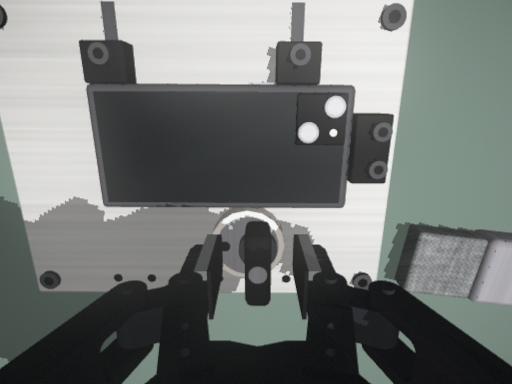

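The jaws are clear of the bar. The phone is against both side stops at (110,80) and (300,80) and the end stop at (350,145). Now I'll lift.

Emit:
drive_tool([
  [[-0.5,0,0,0,0,0,0.42],[-2,0,0,0,0,0,0.42],[-3,0,0,0,0,0,0.42],[-3,0,0,0,0,0,0.42],[-1.5,0,0,0,0,0,0.42]],
])

```text
clock: 34.03
tcp_pos: [0.598, -0.1895, 0.1054]
orientation: [0.566, 0.425, 0.564, -0.425]
wrist_force: [1.1, 0.3, -0.1]
finger_gap: 0.036
```

```bash
python3 - <<'E'
from h import *
env.read_camera("wrist")
s=snap("wrist","w22.png"); print(s["finger_gap"],s["wrist_force"],s["clock"],Tw(s)[:3,3])
snap("scene","s22.png")
K,C=cam("wrist",s)
im=cv2.imread("pics/w22.png"); cv2.imwrite("pics/w22z.png",cv2.resize(im[60:310,110:410],None,fx=2.4,fy=2.4,interpolation=cv2.INTER_CUBIC))
im=cv2.imread("pics/w21.png"); cv2.imwrite("pics/w21z.png",cv2.resize(im[60:230,70:400],None,fx=2.4,fy=2.4,interpolation=cv2.INTER_CUBIC))
E
```

```text
0.035861581934175026 [-0.1734 -0.6102  2.5191] 34.0833 [ 0.5993 -0.1901  0.1078]
```

View pics/w22z.png

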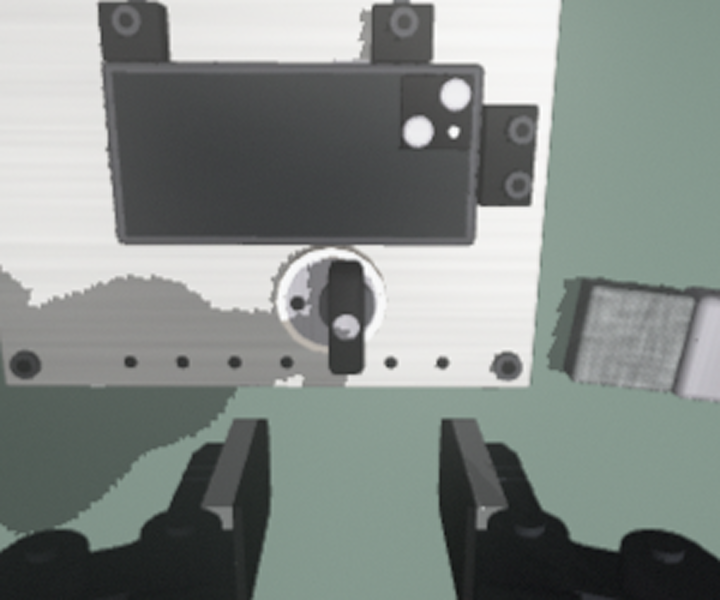

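View pics/w21z.png

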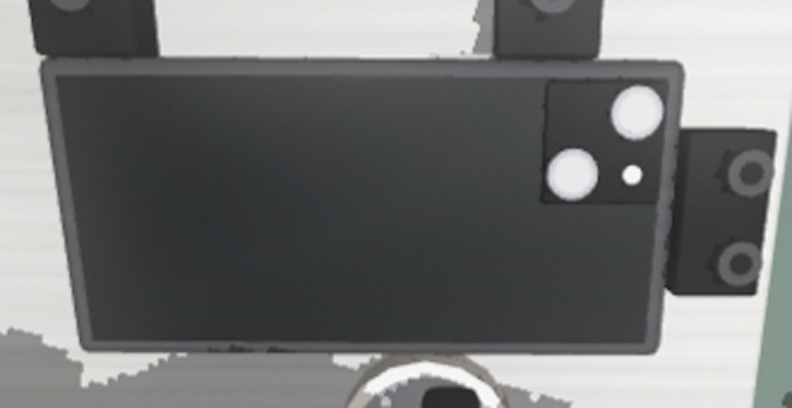

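View pics/s22.png

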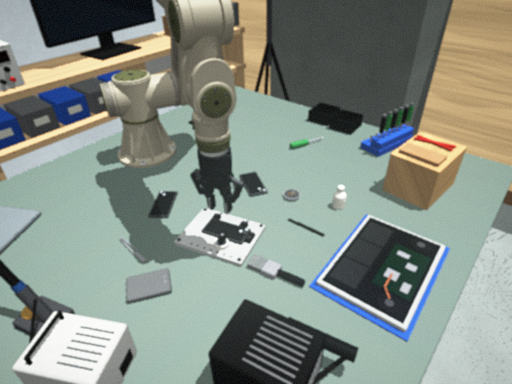

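```bash
python3 - <<'E'
import cv2
im=cv2.imread("pics/w21.png"); cv2.imwrite("pics/w21e.png",cv2.resize(im[100:190,320:400],None,fx=6.5,fy=6.5,interpolation=cv2.INTER_CUBIC))
E
```

```text
(no output)
```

View pics/w21e.png

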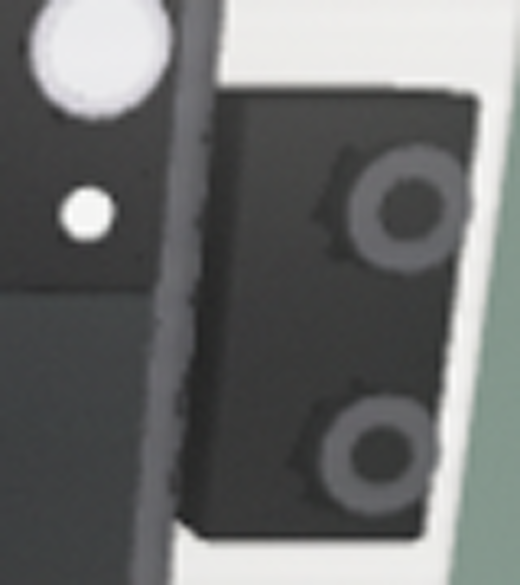

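The end-stop contact looks right, but the view is oblique. I'll look straight down the joint.

Emit:
drive_tool([
  [[0,1.5,0,0,0,0,0.42],[1,1.6,0,0,0,0,0.42],[2,1.5,0,0,0,0,0.42],[2,0,0,0,0,0,0.42],[1,0,0,0,0,0,0.42]],
])

```text
clock: 34.6
tcp_pos: [0.6385, -0.1748, 0.0366]
orientation: [0.563, 0.424, 0.567, -0.426]
wrist_force: [0.1, -0.2, -0.6]
finger_gap: 0.0361
```

Emit:
drive_tool([
  [[0,0,0,0,0,0,0.42],[0,0,0,0,0,0,0.42],[0,0,0,0,0,0,0.42],[0,0,0,0,0,0,0.42],[0,0,0,0,0,0,0.42]],
])

```text
clock: 35.02
tcp_pos: [0.6411, -0.1767, 0.0426]
orientation: [0.565, 0.425, 0.564, -0.425]
wrist_force: [-0.6, 0.7, 0.8]
finger_gap: 0.0359
```

```bash
python3 - <<'E'
from h import *
s=snap("wrist","w23.png"); print(s["clock"],nest(Tw(s)[:3,3]),Tw(s)[2,3])
im=cv2.imread("pics/w23.png"); cv2.imwrite("pics/w23z.png",cv2.resize(im[60:210,150:310],None,fx=4,fy=4,interpolation=cv2.INTER_CUBIC))
E
```

```text
35.0167 [[ 63.4809 -51.8508]] 0.04259623546043602
```

View pics/w23z.png

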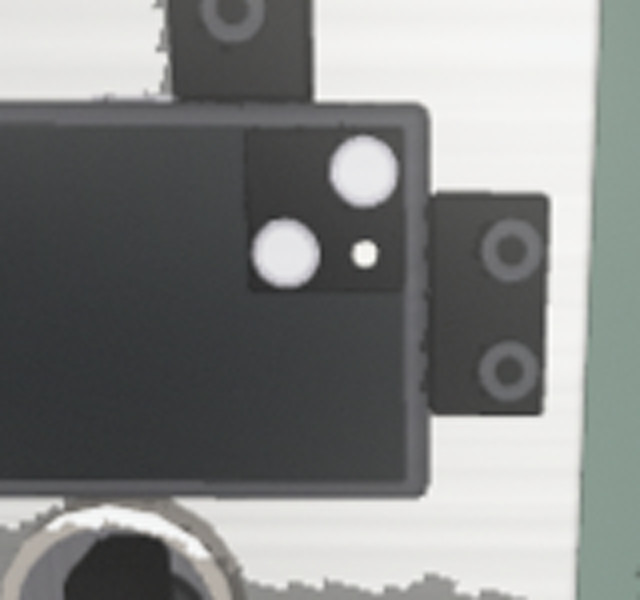

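Looking straight down, the phone end (x≈429) meets the end-stop face and its edge (y≈102) meets the side stop, with no visible gap. I'll lift clear and hand in.

Emit:
drive_tool([
  [[-2,0,0,0,0,0,0.42],[-3,0,0,0,0,0,0.42],[-3,0,0,0,0,0,0.42],[-1,0,0,0,0,0,0.42],[0,0,0,0,0,0,0.42]],
])

```text
clock: 35.48
tcp_pos: [0.6431, -0.1773, 0.1358]
orientation: [0.567, 0.426, 0.562, -0.425]
wrist_force: [0.2, -1.1, -0.3]
finger_gap: 0.036
```

```bash
python3 - <<'E'
from h import *
s=env.get_state(); print(s["clock"],s["tcp_pos"],s["wrist_force"]); print(env.hand_in())
E
```

```text
35.4833 [ 0.6431 -0.1773  0.1358] [ 0.1735 -1.1259 -0.2631]
the job is handed in; nothing more can be done
None
```

The leftmost phone is in the fixture, screen down, and clamped. I pressed it against the end stop (about 7 N) and the side stops (about 9 N), then let go. I handed the job in at 35.5 s with the arm clear.

- **Clamp force:** I turned the eccentric clockwise from about 0.4 to 1.565 rad. It began to bear at about 1.5 rad, and the turning torque rose from about 0.14 to 0.30 N m. That corresponds to roughly 15 N by the figures in the task. I did not read the force again after letting go, because the wrist senses nothing once the fingers are off.
- **Fit:** a close picture straight down over the end stop shows no gap there or at the nearer side stop. An earlier picture with the clamp on shows the phone touching the other side stop too. I saw nothing else moved in the last overview.
- **Disagreements:**
  - The fingertips sat about 32 mm farther back than the reported TCP (seen in two cameras and felt on the bench), so I worked from the felt contact heights.
  - The grip bar's starting angle measured about 0.4 rad, not the stated 0 to 0.3. Part of that may be error in my measured angle of the fixture.
  - Near bearing, the torque seemed to rise somewhat faster than the stated 1 to 2 N per 0.01 rad. The last two readings, from the wrist sensor and from joint 6, agreed at 0.30 and 0.29 N m.

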